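# Rock the stuck mini salami out of the tipping bottle

### The job

A mini salami has jammed crosswise behind the narrow neck of the clear snack bottle on the tipping stand: take the loose cap off the neck and lay it down gently in the shallow steel tray, then rock the bottle side to side on its pivots, well over each way, until the salami comes loose and slides out into the deep steel pan under the neck. Leave the bottle tipped well back with its neck up. The salami is food, so do not touch it with the robot, and leave everything else where it stands.

Things in the scene. Friction and masses are not known exactly. Their poses are not given: they have to be found in the camera images.
- stand: Fixed steel stand. Origin on the table below the pivot; y points the way the bottle's neck points, x runs along the pivot, which is level, 215 mm up. Two uprights at x = +-73 mm (36 mm wide along y, 6 mm thick, 239 mm high); foot bars under them, 12 mm high, from y = -140 to +110 mm.
- bottle (a joint): Tilt of the bottle about the pivot (rad). 0 at the start, with the neck 8 degrees (0.14 rad) below level; grows as the neck goes down; stops at -0.63 (neck 28 degrees up) and +0.87 (neck 58 degrees down). Stiff pivot (0.25 N m of friction): the bottle stays where it is left.
- bar_mid (a point): Middle of the bottle's tipping bar: round steel, 14 mm thick, 120 mm free length along stand x, above the bottle's body (33 mm gap under it). At joint q it lies 95 mm * sin(q + 0.14) along stand y and 95 mm * cos(q + 0.14) above the pivot. Push it either way from above with a finger, or between half-open fingers, on an arc about the pivot.
- mouth (a point): Centre of the neck's open mouth (inside the cap at the start), 140 mm in front of the pivot; turns with the bottle. Clear bottle: body 110 mm diameter from 75 mm behind the pivot to 55 mm in front of it, a cone to 86 mm, then the neck, 52 mm outside, 44 mm bore.
- salami_center (a point): Centre of the mini salami, 90 x 26 mm, smooth (friction 0.38), its x along it; starts across the bottle behind the neck. Tipping neck down only wedges it. Tipped back past joint -0.5 it rolls to the bottom and turns lengthwise; tipped down past +0.75 it then mostly slides out end first, else rock again. Wait 0.5 s or more at each end. Out, it lies in the pan.
- cap_knob (a point): Centre of the loose white cap's round knob, 24 mm diameter, 44 mm long, on the bottle's axis, pointing away from the bottle. Grip it across from above. The cap (50 g) must be drawn 30 mm straight out along the neck's axis (stand +y, sloping 8 degrees down) to come off.
- cap_center (a point): Point on the cap's axis at the closed end of its skirt, 26 mm from the knob's centre. The skirt, 61 mm outside diameter, reaches 22 mm from here towards the bottle, over the neck with about 2 mm of play.
- tray_in (a point): Centre of the inner floor of the shallow open steel tray for caps; tray 150 x 130 x 24 mm (x, y, z), walls 4 mm, floor 4 mm above the table.
- pan_in (a point): Centre of the inner floor of the deep open steel pan that stands under the neck between the stand's foot bars; pan 108 x 176 x 65 mm (x, y, z), walls 3 mm, floor 3 mm above the table; its long side lies along the stand's y.
- napkins: bystander: light wooden napkin box, 120 x 100 x 60 mm high; origin under its centre
- card: bystander: low blank price-card holder, 50 x 90 mm foot, 62 mm high; origin under its centre
- mustard: bystander: closed amber glass jar, 64 mm diameter, 95 mm high; origin under its centre
- oil: bystander: closed green glass bottle, 60 mm diameter, 215 mm high; origin under its centre
- bowls: bystander: stack of white tasting bowls, 110 mm diameter, 50 mm high; origin under its centre
- picks: bystander: wooden beaker of tasting picks, 50 mm diameter, 75 mm high; origin under its centre
- tongs: bystander: steel serving tongs lying flat, 215 mm long along their own y, 16 mm high; origin on the table under their middle
There are look-alikes about, which are no part of the job. Leave any blue look-alike of the part that bears cap_knob alone.

How it is judged (in metres and radians):
On the way, in this order (a step that is already met when the one before it is completed fails the run):
1. the cap lies released and still in the shallow tray (x of cap_center in the frame of tray_in between -0.075 and 0.075 m and y of cap_center in the frame of tray_in between -0.065 and 0.065 m and z of cap_center in the frame of tray_in below 0.045 m and linear speed of cap below 0.05 m/s and contact force between the fingers and cap below 0.1 N), for 0.2 s.
2. the salami has slid out of the bottle and lies in the deep pan (x of salami_center in the frame of pan_in between -0.052 and 0.052 m and y of salami_center in the frame of pan_in between -0.086 and 0.086 m and z of salami_center in the frame of pan_in below 0.05 m and linear speed of salami below 0.05 m/s), for 0.2 s.
At the end, for the whole second after the job is handed in: The cap lies at rest inside the walls of the shallow tray, the salami lies at rest inside the walls of the deep pan, and the bottle is left at rest tipped back with its neck at least 10 degrees above level (joint below -0.32) (all of step 2 and x of cap_center in the frame of tray_in between -0.075 and 0.075 m and y of cap_center in the frame of tray_in between -0.065 and 0.065 m and z of cap_center in the frame of tray_in below 0.045 m and linear speed of cap below 0.05 m/s and value of joint bottle below -0.32 rad and velocity of joint bottle between -0.05 and 0.05 rad/s); the robot touches nothing.
It fails at once if the robot touches the salami (contact force between any of the fingers, the arm and salami above 0.3 N).
It fails at once if the cap is dropped (it falls freely by more than about 25 mm) (contact force between the fingers and cap below 0.02 N and linear speed of cap above 0.7 m/s).
It fails at once if the pan or the tray is shifted by more than 30 mm (distance of any of pan_in, tray_in from where it was at the start of the episode above 0.03 m).
It fails at once if a bystander is shifted or knocked over (moved more than 30 mm) (distance of any of napkins, card, mustard, oil, bowls, picks, tongs from where it was at the start of the episode above 0.03 m).
It also fails if it takes over 72 s, if anything falls off the work surface, if the arm or the gripper's body presses on something with over 40 N, if the wrist force passes 120 N, or if a joint passes its speed limit or range.

### The arm

A 6-joint arm with a two-finger parallel gripper is mounted at the origin on the work surface. World frame = base frame: x ahead of the robot, y to its left, z up, the work surface at z = 0. Lengths are in mm, angles in rad, forces in N, time in s.
With the tool pointing down it reaches from about 275 to 1000 mm from the base axis. Payload 8.4 kg.
Tool frame: the origin (TCP) lies on the centre line of the jaws, within the pads' length; the fingertips stand 22 mm ahead of it and the grasp point (between the pads) lies 3 mm ahead of it; z points along the fingers, x is the direction in which the jaws open and shut, and the axes are right-handed (so a half turn about z gives the same grasp; the last joint's range is limited). The gripper opens to 85 mm and grips with 20 to 120 N. Pads are 22 mm wide; open, the fingers measure 114 mm over their backs; the gripper's body (76 mm by 85 mm) begins 54 mm behind the grasp point. The pads swing forward as they close: fully open they stand 13 mm farther back than shut.
Start: joints at [1.163, 0.353, 1.633, -0, 1.155, -0.002], TCP at [246.72, 574.245, 253.281] pointing down, gripper open.
Joint ranges: [-2.63, 2.63], [-0.92, 2.1], [0.06, 2.66], [-1.3, 4.44], [0, 2.69], [-3.02, 3.02]. Speed limits (rad/s): [2.22, 2.22, 2.79, 3.14, 3.14, 3.14].

### API

Orientations are given as [roll, pitch, yaw] about the fixed x, y, z axes, in that order (R = Rz(yaw) Ry(pitch) Rx(roll)).
In Python, from rig import status, viewer, job gives the robot as it stands.
- The arm moves only by the tool send_rows, never from a script. Its argument "plan" is a list of rows, each a list of 3 entries, a list of its own where there are three numbers: the shift along the tool's x, y, z in m, then the turn, a rotation vector about the tool's x, y, z in rad, then the opening, from -1 (shut) to 1 (fully open). In form: [[[x, y, z], [rx, ry, rz], jaw], ...]. A call has exactly 5 rows; each row is the pose to reach, as a shift and turn from the pose measured when the call began, along the tool's axes at that moment; what a row does not reach only later rows make up. A row lasts 1/12 s, in which the tool goes at most 41.7 mm and 7.16 degrees, less where a joint would pass 70% of its speed; a pose out of reach is approached as far as the arm can. A call with a gripper value outside its range is refused whole. The fingers move at their own pace and stop on an object; "squeeze" is the grip in N (left out, the last holds). Time passes only in rows, so rows that repeat a pose let the fingers close, or fill a call up. It gives the time, the measured TCP pose, the force and the opening at its end, in the units of the state.
- status.sense(): the state, without advancing time (a new reading comes with each control period).
- viewer.grab_frame(name): name is "side" or "top" or "wrist"; returns the picture (480x640x3 uint8, red, green, blue); there is no depth.
- viewer.camera_params(name): a dict with "intrinsics" (3x3 intrinsics, pixels), "dist_coeffs" ([k1, k2, p1, p2, k3] as OpenCV has them; the pictures are not rectified), "xyz" and "orientation" of the camera in the world. Camera axes: x right, y down, z forward; pixel columns grow to the right and rows downward; lengths in mm; the calibration is good to about 2 mm. A picture is of the moment at which its call begins: read the wrist's pose just before it. camera_params takes no time and is no camera call; for the wrist camera it gives the pose at the moment of the call.
- job.sign_off(): hands the job in, once; it reports no verdict.
Trained networks look in the newest picture that a camera, given by its name, has taken for a name from the list of things; names that differ only in an ending like _2 or _b are one class to them, and where a whole thing is asked for, a point or a joint stands for the part that bears it (a point fixed in the world has none). Each returns a list of dicts, best first, with "p" (0 to 1); they miss things now and then, are a little off and sometimes report something else, mostly with a low value. They report only what shows in the picture. A call takes as long as a camera call. They do not tell look-alikes from the thing itself.
- viewer.cut_out(label, camera): "mask" (480x640 bool, what is visible of it) and "extent" ([left, top, width, height] in pixels, round what is visible of it).
The state is a dict: "clock": time; "qpos": joint angles; "qvel": joint speeds; "joint_efforts": joint torques, N m; "eef_pos": TCP position; "tcp_rot": TCP orientation; "contact_force": force on the tool from outside, world axes, zero at the start; "wrist_torque": the same for the moment, N m; "opening": opening from 0.0 (shut) to 1.0 (fully open).
Only numpy, scipy, OpenCV 4.12 (cv2) and the standard library are available. Lean on these libraries where they do the work, as an engineer would, in place of code of your own. Each camera call takes 0.05 s, during which the arm holds its last target.

## Working session

There is one attempt and no reset: what is moved stays moved. The work goes in short steps, Python scripts to look and compute and a tool call to move; the robot and the scene stay as the last step left them, time stands still between calls to the robot, and variables do not carry over. Pictures are saved under pics/ and viewed, and the job is handed in when it is done.

Besides the shell and the picture viewer there is one more tool, called after "Emit:" by a JSON object that holds its "api" and its "payload", one argument or row to a line. send_rows: Moves the arm, as the interface text tells. Its arguments: {"type":"object","properties":{"plan":{"type":"array"},"squeeze":{"type":"number"}},"required":["plan"]}

```bash
ls; mkdir -p pics; python3 - <<'E'
from rig import status, viewer
import cv2
print(status.sense())
for n in ["side","top","wrist"]:
    p=viewer.camera_params(n); print(n,p)
    im=viewer.grab_frame(n); cv2.imwrite(f"pics/{n}0.png",im[:,:,::-1])
E
```

```text
pics
{'clock': 0.0, 'qpos': array([ 1.16259594e+00,  3.53618612e-01,  1.63413931e+00,  9.40507503e-06,
        1.15519313e+00, -2.40165235e-03]), 'qvel': array([ 2.27037981e-04, -8.50831314e-05,  7.59000437e-04,  2.80467011e-04,
       -2.21725216e-03,  2.31756854e-04]), 'joint_efforts': array([ 2.84217240e-03, -6.05247688e+01, -3.42065227e+01,  2.76144719e-04,
        9.38552519e-03,  8.76724528e-06]), 'eef_pos': array([246.5421731 , 573.83421925, 252.57789131]), 'tcp_rot': array([-3.14158079e+00,  1.35837254e-03,  1.16499380e+00]), 'contact_force': array([ 0.32502746, -0.26410985,  0.33149642]), 'wrist_torque': array([-0.00235073,  0.02089372,  0.00929468]), 'opening': 1.0002126430206846}
side {'intrinsics': array([[443.42408067,   0.        , 317.34151714],
       [  0.        , 443.42408067, 229.04789744],
       [  0.        ,   0.        ,   1.        ]]), 'dist_coeffs': array([-0.01982894,  0.        ,  0.        ,  0.        ,  0.        ]), 'xyz': array([ 245.34065876, -554.30922913,  819.59761272]), 'orientation': array([-2.36006631, -0.01359449, -0.52461035])}
top {'intrinsics': array([[564.76578977,   0.        , 312.67916646],
       [  0.        , 564.76578977, 241.06941319],
       [  0.        ,   0.        ,   1.        ]]), 'dist_coeffs': array([-0.0855688,  0.       ,  0.       ,  0.       ,  0.       ]), 'xyz': array([ 401.84992516,   -8.50726125, 1588.41584645]), 'orientation': array([-3.03073902,  0.00844293, -1.58445883])}
wrist {'intrinsics': array([[359.47627263,   0.        , 319.55116311],
       [  0.        , 359.47627263, 238.406707  ],
       [  0.        ,   0.        ,   1.        ]]), 'dist_coeffs': array([-0.0025351,  0.       ,  0.       ,  0.       ,  0.       ]), 'xyz': array([174.93637435, 606.19622835, 374.36692496]), 'orientation': array([ 2.83291107e+00, -4.75069211e-05,  1.16489005e+00])}
```

View pics/side0.png

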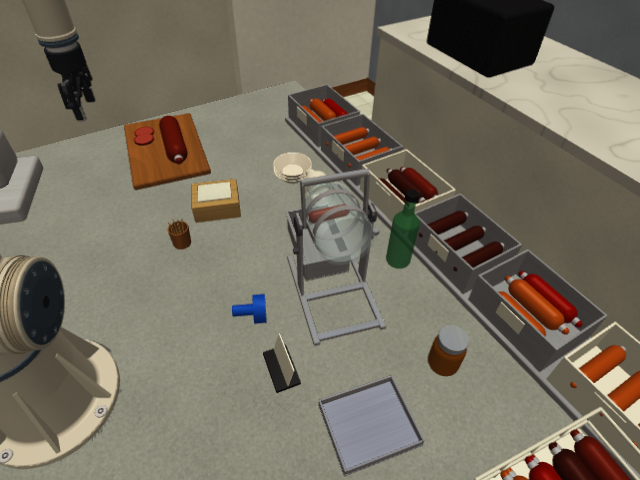

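View pics/top0.png

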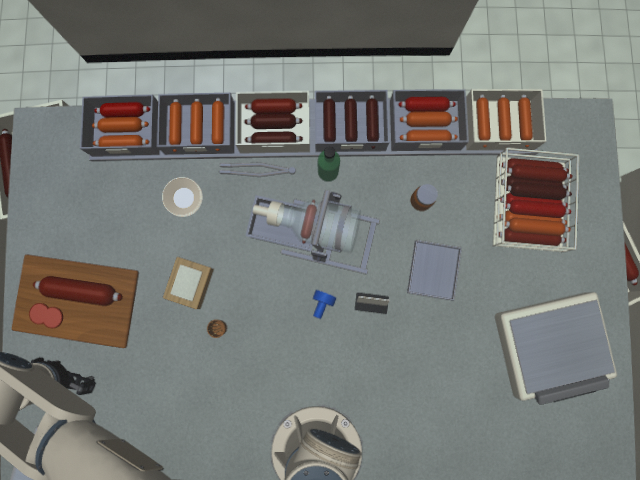

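View pics/wrist0.png

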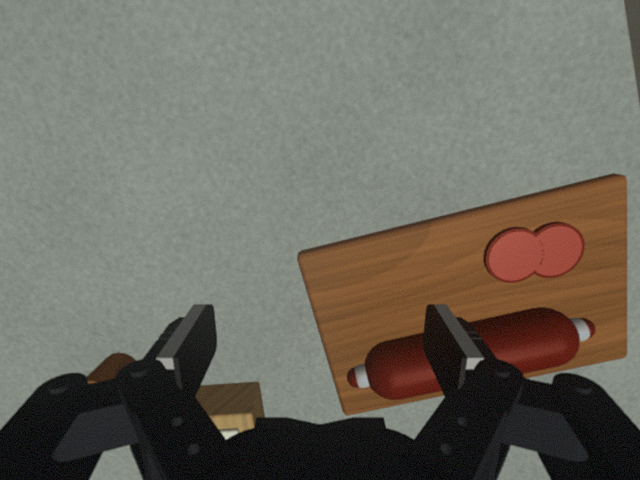

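```bash
cat > h.py <<'E'
import numpy as np, cv2
from scipy.spatial.transform import Rotation as R
from rig import status, viewer
def cam(n):
    p=viewer.camera_params(n)
    return p['intrinsics'],p['dist_coeffs'],np.array(p['xyz']),R.from_euler('xyz',p['orientation']).as_matrix()
def proj(n,P,c=None):
    K,d,t,M=c or cam(n)
    P=np.atleast_2d(np.asarray(P,float))
    return cv2.projectPoints(((P-t)@M).reshape(-1,1,3),np.zeros(3),np.zeros(3),K,d)[0].reshape(-1,2)
def ray(n,uv,c=None):
    K,d,t,M=c or cam(n)
    q=cv2.undistortPoints(np.asarray(uv,float).reshape(-1,1,2),K,d).reshape(-1,2)
    v=np.c_[q,np.ones(len(q))]@M.T
    return t,v/np.linalg.norm(v,axis=1)[:,None]
def onz(n,uv,z,c=None):
    t,v=ray(n,uv,c); return t+v*((z-t[2])/v[:,2])[:,None]
def tri(obs):
    A=np.zeros((3,3));b=np.zeros(3)
    for n,uv,*c in obs:
        t,v=ray(n,[uv],*c);v=v[0];Q=np.eye(3)-np.outer(v,v);A+=Q;b+=Q@t
    return np.linalg.solve(A,b)
E
python3 - <<'E'
from h import *
for n in ["top","side"]:
    im=cv2.imread(f"pics/{n}0.png")
    for l in ["cap_knob","stand","tray_in","pan_in","salami_center","bar_mid","card","napkins","oil","mustard","picks","bowls","tongs"]:
        for r in viewer.cut_out(l,n)[:3]:
            ys,xs=np.nonzero(r['mask'])
            print(n,l,round(r['p'],2),r['extent'],xs.mean().round(1),ys.mean().round(1))
            np.save(f"m_{n}_{l}_{int(xs.mean())}.npy",r['mask'])
a=cv2.imread("pics/top0.png")[180:290,230:470]
cv2.imwrite("pics/topz.png",cv2.resize(a,None,fx=3.3,fy=3.3,interpolation=cv2.INTER_CUBIC))
a=cv2.imread("pics/side0.png")[150:350,220:440]
cv2.imwrite("pics/sidez.png",cv2.resize(a,None,fx=3,fy=3,interpolation=cv2.INTER_CUBIC))
E
```

```text
top cap_knob 0.92 [315.3, 292.6, 22.7, 24.7] 322.1 302.7
top stand 0.69 [279.6, 189.3, 98.7, 83.2] 326.2 229.2
top tray_in 0.72 [408.6, 242.5, 51.3, 57.9] 433.9 269.8
top pan_in 0.95 [244.3, 195.8, 67.2, 56.6] 272.8 228.1
top bar_mid 0.89 [278.0, 189.5, 83.9, 66.1] 322.4 223.2
top bar_mid 0.54 [411.1, 183.5, 27.4, 25.4] 423.9 197.4
top card 0.97 [354.9, 293.5, 39.5, 20.3] 371.9 302.4
top napkins 0.77 [163.2, 254.6, 49.5, 57.1] 187.9 282.9
top oil 0.92 [317.4, 148.8, 24.0, 32.1] 328.2 164.5
top oil 0.75 [159.8, 175.2, 42.4, 39.9] 181.6 196.7
top mustard 0.65 [413.2, 184.2, 23.1, 28.8] 423.9 197.5
top picks 0.7 [205.5, 320.6, 22.7, 17.1] 216.6 328.1
top bowls 0.83 [159.3, 177.0, 45.2, 40.7] 182.0 196.6
top bowls 0.71 [248.8, 200.3, 34.9, 24.6] 268.5 212.1
side cap_knob 0.69 [233.3, 294.9, 34.6, 29.8] 252.2 308.6
side cap_knob 0.45 [306.0, 167.8, 20.1, 25.8] 312.6 175.7
side stand 0.75 [288.2, 170.9, 98.6, 173.4] 336.0 241.0
side tray_in 0.86 [318.0, 374.7, 103.9, 97.9] 369.2 424.6
side tray_in 0.65 [300.9, 166.4, 74.5, 99.9] 337.2 217.5
side tray_in 0.24 [359.4, 207.0, 19.5, 30.9] 372.7 225.4
side pan_in 0.62 [285.9, 209.4, 64.9, 72.0] 311.9 253.8
side bar_mid 0.82 [300.0, 167.7, 76.3, 99.5] 337.5 217.7
side card 0.76 [262.3, 334.7, 39.2, 55.7] 281.3 367.0
side card 0.38 [169.2, 218.3, 21.8, 32.3] 179.2 234.7
side napkins 0.89 [190.8, 178.4, 52.4, 43.6] 215.0 200.7
side oil 0.71 [386.8, 190.3, 32.5, 78.8] 403.7 232.9
side mustard 0.87 [427.7, 324.8, 45.1, 51.4] 448.0 350.2
side picks 0.92 [167.8, 218.6, 23.8, 34.3] 179.1 234.7
side bowls 0.56 [272.8, 156.7, 40.1, 27.0] 291.9 167.3
```

View pics/topz.png

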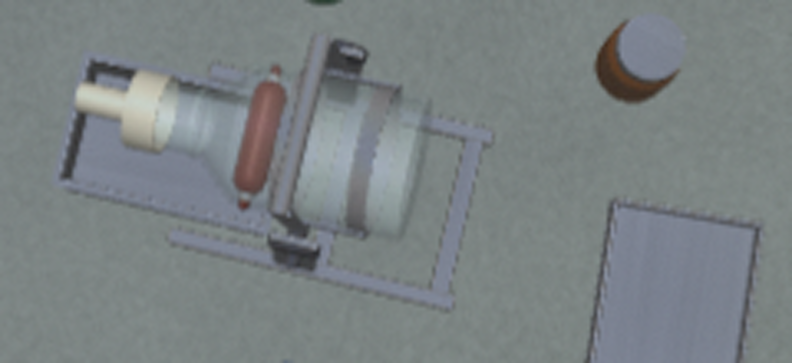

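View pics/sidez.png

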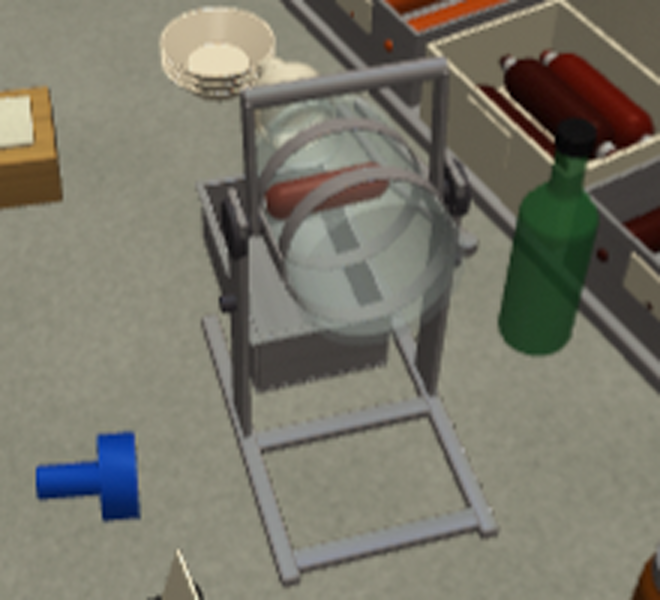

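```bash
python3 - <<'E'
from h import *
from scipy.optimize import least_squares
z=lambda x,y:(230+x/3.3,180+y/3.3)
s=lambda x,y:(220+x/3,150+y/3)
ct,cs=cam('top'),cam('side')
a=.14
# stand-frame features
tz,ty=np.cos(a),np.sin(a)
def ax(d,h=0): return [0,d*np.cos(a)+h*np.sin(a),215-d*np.sin(a)+h*np.cos(a)]
feat=[('top',z(303,125),ax(0,95)),('side',s(345,83),ax(0,95)),
 ('top',((z(452,306)[0]+z(493,137)[0])/2,(z(452,306)[1]+z(493,137)[1])/2),[0,-140,12]),
 ('side',((s(290,580)[0]+s(493,527)[0])/2,(s(290,580)[1]+s(493,527)[1])/2),[0,-140,10]),
 ('top',z(78,97),ax(188)),
 ]
def res(p,full=False):
    c,sn=np.cos(p[2]),np.sin(p[2]);M=np.array([[c,-sn,0],[sn,c,0],[0,0,1]])
    r=[]
    for n,uv,P in feat:
        r.append(proj(n,M@np.array(P)+[p[0],p[1],0],ct if n=='top' else cs)[0]-uv)
    return np.concatenate(r)
f=least_squares(res,[600,0,-.2]);print(f.x,f.fun.reshape(-1,2).round(2))
np.save('stand.npy',f.x)
print(tri([('top',z(303,125)),('side',s(345,83))]))
for l,h in [('tray_in',24)]:
    pass
# draw overlay
p=f.x;c,sn=np.cos(p[2]),np.sin(p[2]);M=np.array([[c,-sn,0],[sn,c,0],[0,0,1]])
W=lambda P:M@np.array(P)+[p[0],p[1],0]
segs=[]
for x in(-73,73):
    segs+= [([x,-140,12],[x,110,12]),([x,-18,239],[x,18,239]),([x,18,239],[x,18,0]),([x,-18,239],[x,-18,0])]
segs+=[([-60]+ax(0,95)[1:],[60]+ax(0,95)[1:]),(ax(-75),ax(188))]
for n,k,o,c0 in(('top',3.3,(230,180),ct),('side',3,(220,150),cs)):
    im=cv2.imread(f'pics/{n}z.png')
    for A,B in segs:
        q=(proj(n,[W(A),W(B)],c0)-o)*k
        cv2.line(im,tuple(int(v) for v in q[0]),tuple(int(v) for v in q[1]),(0,0,255),1)
    cv2.imwrite(f'pics/{n}ov.png',im)
E
```

```text
[ 5.95217068e+02 -3.24825169e+01 -2.48464902e-01] [[-0.74 -0.41]
 [-0.82  0.08]
 [ 0.36 -1.02]
 [-0.2   0.97]
 [ 0.23 -0.35]]
[597.98180655 -21.65297197 310.72083867]
```

View pics/topov.png

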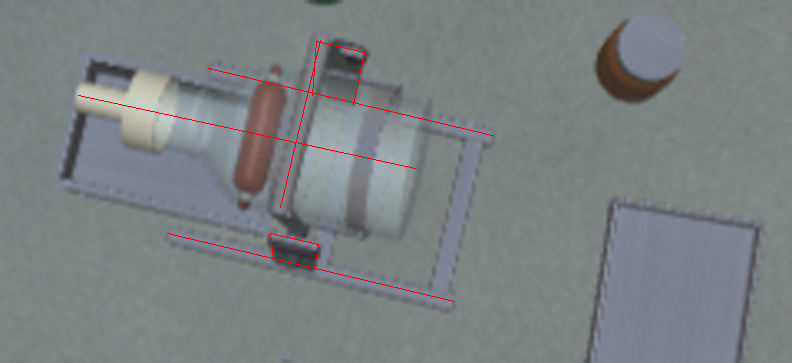

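View pics/sideov.png

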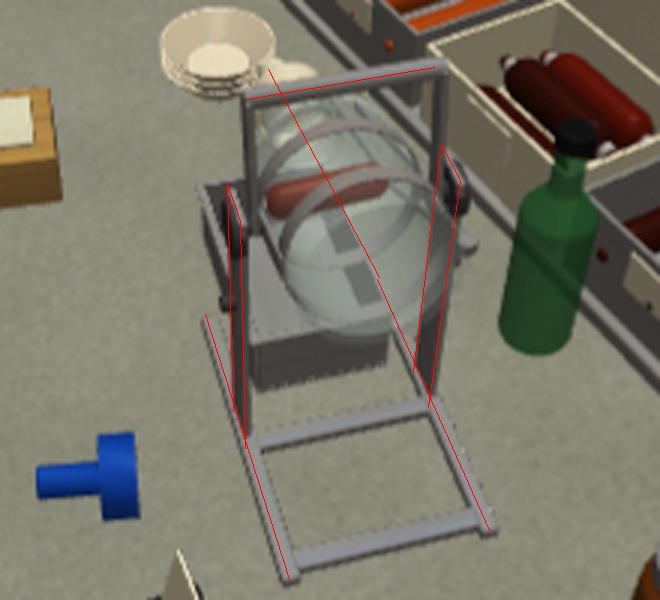

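```bash
python3 - <<'E'
from h import *
import glob
ct,cs=cam('top'),cam('side')
for l,k,h in [('tray_in','433',12),('napkins','187',60),('card','371',10),('mustard','423',60),('oil','328',150),('bowls','182',40),('picks','216',60),('pan_in','272',40),('cap_knob','322',25)]:
    m=np.load(f'm_top_{l}_{k}.npy'); ys,xs=np.nonzero(m)
    c,wh,an=cv2.minAreaRect(np.c_[xs,ys].astype(np.float32))
    box=cv2.boxPoints((c,wh,an))
    print(l,onz('top',[[xs.mean(),ys.mean()]],h,ct)[0].round(0)); 
    if l in('tray_in','pan_in'): print(onz('top',box,24 if l=='tray_in' else 65,ct).round(0))
p=np.load('stand.npy');c,sn=np.cos(p[2]),np.sin(p[2]);M=np.array([[c,-sn,0],[sn,c,0],[0,0,1]])
print('knob',M@[0,166*np.cos(.14),215-166*np.sin(.14)]+[p[0],p[1],0])
# side tray
m=np.load('m_side_tray_in_369.npy');ys,xs=np.nonzero(m)
print(onz('side',[[xs.mean(),ys.mean()]],12,cs))
E
```

```text
tray_in [ 492. -336.   12.]
[[ 428. -253.   24.]
 [ 577. -282.   24.]
 [ 554. -415.   24.]
 [ 405. -385.   24.]]
napkins [463. 343.  60.]
card [ 404. -160.   10.]
mustard [ 688. -306.   60.]
oil [762. -42. 150.]Traceback (most recent call last):
  File "<stdin>", line 5, in <module>
    fid = stack.enter_context(open(os.fspath(file), "rb"))
                              ~~~~^^^^^^^^^^^^^^^^^^^^^^^
FileNotFoundError: [Errno 2] No such file or directory: 'm_top_bowls_182.npy'
```

```bash
cat >> h.py <<'E'
sp=np.load('stand.npy')
def SM():
    c,sn=np.cos(sp[2]),np.sin(sp[2]);return np.array([[c,-sn,0],[sn,c,0],[0,0,1]])
def W(P): return SM()@np.array(P)+[sp[0],sp[1],0]
def rel(P,yaw,roll=np.pi,pitch=0,pre=None):
    s=status.sense();R0=R.from_euler('xyz',s['tcp_rot']);R1=R.from_euler('xyz',[roll,pitch,yaw]) if pre is None else pre
    d=R0.inv().apply(np.array(P)-s['eef_pos'])/1000;rv=(R0.inv()*R1).as_rotvec()
    print('t',round(s['clock'],2),'pos',s['eef_pos'].round(1),'rpy',s['tcp_rot'].round(3),'F',s['contact_force'].round(1),'open',round(s['opening'],3))
    print('shift',d.round(4),'rot',rv.round(3))
E
python3 - <<'E'
from h import *
k=W([0,166*np.cos(.14),215-166*np.sin(.14)]);print(k)
rel(k+[0,0,130],-.248)
E
```

```text
[635.63976931 126.84553167 191.83584297]
t 1.45 pos [246.7 574.3 253.3] rpy [-3.142 -0.     1.165] F [-0.  -0.7  0.7] open 0.998
shift [-0.2575  0.534  -0.0686] rot [-0.    -0.     1.413]
```

Emit:
{"api": "send_rows", "payload": {
  "plan": [
    [[-0.0175,0.034,-0.03],[0,0,0.1],1],
    [[-0.035,0.068,-0.05],[0,0,0.2],1],
    [[-0.0525,0.102,-0.07],[0,0,0.3],1],
    [[-0.07,0.136,-0.08],[0,0,0.4],1],
    [[-0.0875,0.17,-0.08],[0,0,0.5],1]
  ]
}}

```text
clock: 1.87
eef_pos: [367.3, 429.4, 336.1]
tcp_rot: [-3.141, -0.004, 0.661]
contact_force: [0.6, 0.7, 0.5]
opening: 0.995
```

```bash
python3 - <<'E'
from h import *
k=W([0,166*np.cos(.14),215-166*np.sin(.14)])
rel(k+[0,0,130],-.248)
E
```

```text
t 1.87 pos [367.3 429.4 336.1] rpy [-3.141 -0.004  0.661] F [0.6 0.7 0.5] open 0.995
shift [0.026  0.4035 0.014 ] rot [-0.003 -0.004  0.909]
```

Emit:
{"api": "send_rows", "payload": {
  "plan": [
    [[0.002,0.04,0.0],[0,0,0.1],1],
    [[0.004,0.08,0],[0,0,0.2],1],
    [[0.006,0.12,0],[0,0,0.3],1],
    [[0.008,0.16,0],[0,0,0.4],1],
    [[0.01,0.2,0],[0,0,0.5],1]
  ]
}}

```text
clock: 2.28
eef_pos: [498.9, 275.9, 336.2]
tcp_rot: [-3.138, -0.004, 0.156]
contact_force: [1.1, 1.3, 0.4]
opening: 1.001
```

```bash
python3 - <<'E'
from h import *
k=W([0,166*np.cos(.14),215-166*np.sin(.14)])
rel(k+[0,0,130],-.248)
E
```

```text
t 2.28 pos [498.9 275.9 336.2] rpy [-3.138 -0.004  0.156] F [1.1 1.3 0.4] open 1.001
shift [0.1118 0.1685 0.0142] rot [-0.004 -0.003  0.404]
```

Emit:
{"api": "send_rows", "payload": {
  "plan": [
    [[0.022,0.034,0.0],[0,0,0.08],1],
    [[0.045,0.068,0],[0,0,0.16],1],
    [[0.067,0.101,0.005],[0,0,0.24],1],
    [[0.09,0.135,0.01],[0,0,0.32],1],
    [[0.112,0.168,0.014],[0,0,0.404],1]
  ]
}}

```text
clock: 2.7
eef_pos: [637.0, 125.4, 321.9]
tcp_rot: [-3.137, -0.003, -0.252]
contact_force: [-0.4, 0.6, -0.8]
opening: 0.996
```

```bash
python3 - <<'E'
from h import *
k=W([0,166*np.cos(.14),215-166*np.sin(.14)])
rel(k+[0,0,130],-.248)
c=cam('wrist')
im=viewer.grab_frame('wrist')
cv2.imwrite('pics/w1.png',im[:,:,::-1])
print(proj('wrist',[W([0,d*np.cos(.14),215-d*np.sin(.14)]) for d in (140,166,188)],c))
for r in viewer.cut_out('cap_knob','wrist'):
    ys,xs=np.nonzero(r['mask']);print(r['p'],r['extent'],xs.mean(),ys.mean())
E
```

```text
t 2.7 pos [637.  125.4 321.9] rpy [-3.137e+00 -3.000e-03 -2.520e-01] F [-0.4  0.6 -0.8] open 0.996
shift [-0.0016 -0.001   0.0001] rot [-0.005 -0.003 -0.004]
[[317.78773753 271.27322863]
 [317.61799643 236.85431027]
 [317.47013745 206.85769223]]
0.8 [280.3, 203.2, 79.1, 108.7] 320.0477439664218 266.5218607904862
0.52 [140.1, 332.3, 19.2, 18.0] 149.15625 340.90625
```

View pics/w1.png

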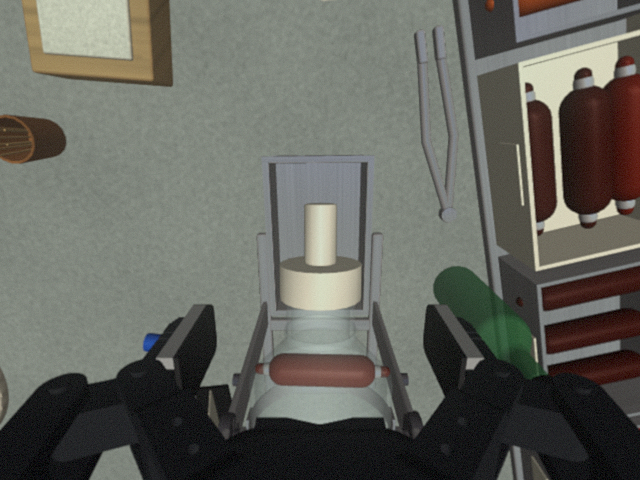

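Emit:
{"api": "send_rows", "payload": {
  "plan": [
    [[0,-0.001,0.03],[-0.005,-0.003,0.004],1],
    [[0,-0.001,0.06],[-0.005,-0.003,0.004],1],
    [[0,-0.001,0.09],[-0.005,-0.003,0.004],1],
    [[0,-0.001,0.115],[-0.005,-0.003,0.004],1],
    [[0,-0.001,0.127],[-0.005,-0.003,0.004],1]
  ],
  "squeeze": 30
}}

```text
clock: 3.22
eef_pos: [637.4, 124.0, 190.4]
tcp_rot: [3.138, 0.004, -0.259]
contact_force: [-0.2, 0.4, 0.1]
opening: 1.002
```

```bash
python3 - <<'E'
from h import *
k=W([0,166*np.cos(.14),215-166*np.sin(.14)])
rel(k+[0,0,3],-.248)
im=viewer.grab_frame('wrist')
cv2.imwrite('pics/w2.png',im[:,:,::-1])
a=viewer.grab_frame('side')[130:330,200:420]
cv2.imwrite("pics/s2.png",cv2.resize(a[:,:,::-1],None,fx=3,fy=3,interpolation=cv2.INTER_CUBIC))
E
```

```text
t 3.22 pos [637.4 124.  190.4] rpy [ 3.138  0.004 -0.259] F [-0.2  0.4  0.1] open 1.002
shift [-0.0024 -0.0022 -0.0045] rot [ 0.004  0.004 -0.011]
```

View pics/w2.png

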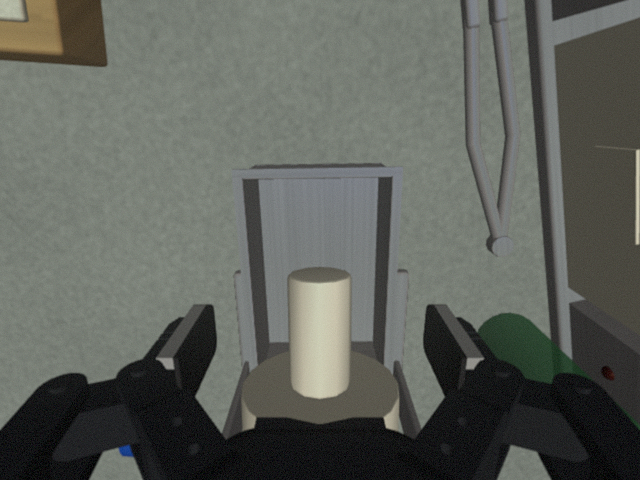

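View pics/s2.png

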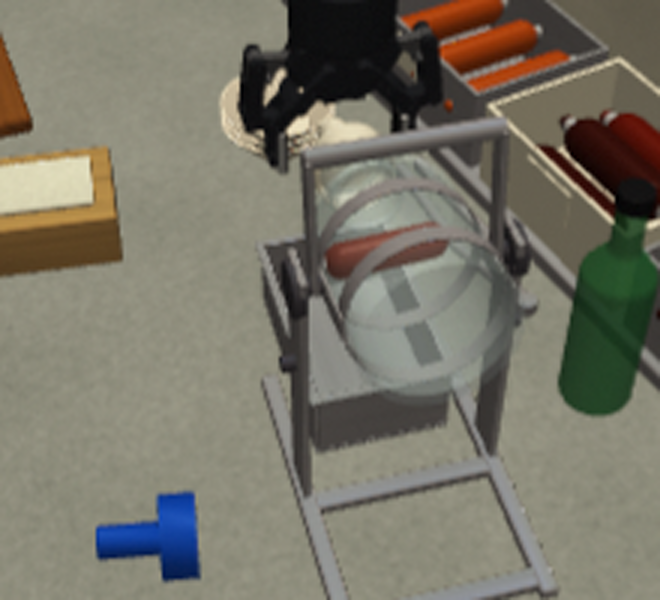

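Emit:
{"api": "send_rows", "payload": {
  "plan": [
    [[0,-0.002,-0.004],[0.004,0.004,-0.011],0.2],
    [[0,-0.002,-0.004],[0.004,0.004,-0.011],-0.4],
    [[0,-0.002,-0.004],[0.004,0.004,-0.011],-0.8],
    [[0,-0.002,-0.004],[0.004,0.004,-0.011],-1],
    [[0,-0.002,-0.004],[0.004,0.004,-0.011],-1]
  ],
  "squeeze": 30
}}

```text
clock: 3.73
eef_pos: [638.9, 126.2, 196.8]
tcp_rot: [-3.141, -0.002, -0.248]
contact_force: [0.2, 0.5, -0.7]
opening: 0.296
```

Emit:
{"api": "send_rows", "payload": {
  "plan": [
    [[0,0,0],[0,0,0],-1],
    [[0,0,0],[0,0,0],-1],
    [[0,0,0],[0,0,0],-1],
    [[0,0,0],[0,0,0],-1],
    [[0,0,0],[0,0,0],-1]
  ]
}}

```text
clock: 4.15
eef_pos: [638.9, 126.1, 196.9]
tcp_rot: [-3.141, -0.002, -0.248]
contact_force: [-0.3, -0.1, 0.6]
opening: 0.268
```

Emit:
{"api": "send_rows", "payload": {
  "plan": [
    [[0,-0.01,0.0014],[0,0,0],-1],
    [[0,-0.02,0.0028],[0,0,0],-1],
    [[0,-0.03,0.0042],[0,0,0],-1],
    [[0,-0.04,0.0056],[0,0,0],-1],
    [[0,-0.05,0.007],[0,0,0],-1]
  ]
}}

```text
clock: 4.57
eef_pos: [651.4, 176.1, 189.6]
tcp_rot: [-3.141, -0.001, -0.247]
contact_force: [0.7, 0.1, -0.8]
opening: 0.271
```

```bash
python3 - <<'E'
from h import *
rel([0,0,0],-.248)
im=viewer.grab_frame('wrist')
cv2.imwrite('pics/w3.png',im[:,:,::-1])
E
```

```text
t 4.57 pos [651.4 176.1 189.6] rpy [-3.141e+00 -1.000e-03 -2.470e-01] F [ 0.7  0.1 -0.8] open 0.271
shift [-0.5887  0.3304  0.1885] rot [-0.001 -0.001  0.001]
```

View pics/w3.png

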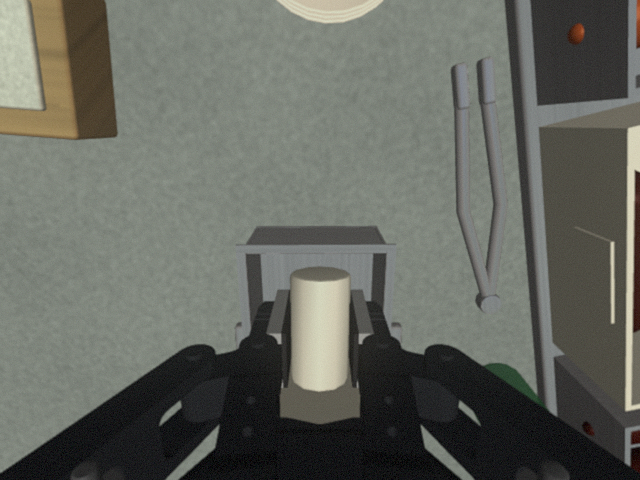

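Emit:
{"api": "send_rows", "payload": {
  "plan": [
    [[0,-0.01,-0.04],[0,0,0],-1],
    [[0,-0.01,-0.08],[0,0,0],-1],
    [[0,-0.01,-0.12],[0,0,0],-1],
    [[-0.01,0,-0.16],[0,0,0],-1],
    [[-0.02,0.01,-0.2],[0,0,0],-1]
  ]
}}

```text
clock: 5.03
eef_pos: [629.6, 173.4, 389.4]
tcp_rot: [-3.14, -0.001, -0.246]
contact_force: [1.3, -0.2, 0.3]
opening: 0.265
```

```bash
python3 - <<'E'
from h import *
rel([493.4,-320,200],-.175)
im=viewer.grab_frame('wrist')
cv2.imwrite('pics/w4.png',im[:,:,::-1])
E
```

```text
t 5.03 pos [629.6 173.4 389.4] rpy [-3.14e+00 -1.00e-03 -2.46e-01] F [ 1.3 -0.2  0.3] open 0.265
shift [-0.0122  0.512   0.1886] rot [-0.002 -0.001 -0.071]
```

View pics/w4.png

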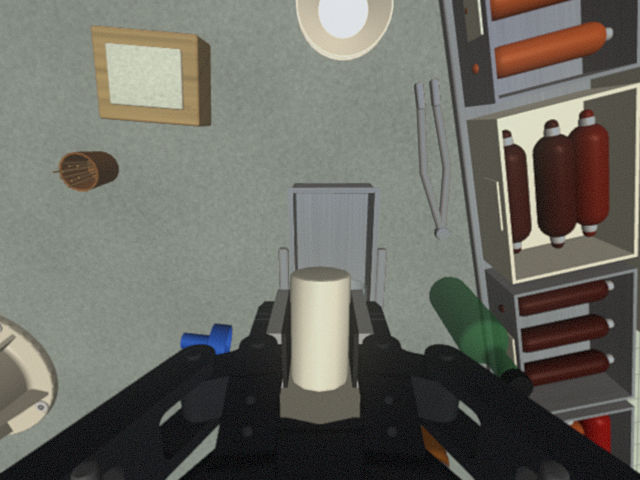

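Emit:
{"api": "send_rows", "payload": {
  "plan": [
    [[-0.01,0.035,-0.01],[0,0,0],-1],
    [[-0.02,0.072,-0.02],[0,0,0],-1],
    [[-0.03,0.11,-0.02],[0,0,0],-1],
    [[-0.04,0.15,-0.02],[0,0,-0.03],-1],
    [[-0.04,0.19,-0.02],[0,0,-0.07],-1]
  ]
}}

```text
clock: 5.5
eef_pos: [542.8, -2.4, 417.6]
tcp_rot: [-3.136, -0.011, -0.174]
contact_force: [1.2, -0.6, 0.4]
opening: 0.267
```

Emit:
{"api": "send_rows", "payload": {
  "plan": [
    [[0.006,0.038,0],[0,0,0],-1],
    [[0.012,0.076,0],[0,0,0],-1],
    [[0.018,0.114,0],[0,0,0],-1],
    [[0.02,0.152,0.02],[0,0,0],-1],
    [[0.02,0.19,0.04],[0,0,0],-1]
  ]
}}

```text
clock: 5.92
eef_pos: [531.1, -192.5, 378.6]
tcp_rot: [-3.137, -0.014, -0.174]
contact_force: [0.3, -0.0, -1.0]
opening: 0.268
```

```bash
python3 - <<'E'
from h import *
rel([493.4,-320,140],-.175)
E
```

```text
t 5.92 pos [ 531.1 -192.5  378.6] rpy [-3.137 -0.014 -0.174] F [ 0.3 -0.  -1. ] open 0.268
shift [-0.0185  0.1333  0.2377] rot [-0.005 -0.014  0.001]
```

Emit:
{"api": "send_rows", "payload": {
  "plan": [
    [[-0.004,0.03,0.02],[-0.005,-0.014,0],-1],
    [[-0.008,0.065,0.04],[-0.005,-0.014,0],-1],
    [[-0.012,0.1,0.06],[-0.005,-0.014,0],-1],
    [[-0.018,0.125,0.09],[-0.005,-0.014,0],-1],
    [[-0.0185,0.133,0.128],[-0.005,-0.014,0],-1]
  ]
}}

```text
clock: 6.33
eef_pos: [491.5, -323.7, 250.1]
tcp_rot: [3.139, -0.003, -0.175]
contact_force: [0.3, -0.1, -1.0]
opening: 0.269
```

```bash
python3 - <<'E'
from h import *
rel([493.4,-320,70],-.175)
for n in('wrist','side'):
  im=viewer.grab_frame(n)
  cv2.imwrite(f'pics/{n}5.png',im[:,:,::-1])
E
```

```text
t 6.33 pos [ 491.5 -323.7  250.1] rpy [ 3.139e+00 -3.000e-03 -1.750e-01] F [ 0.3 -0.1 -1. ] open 0.269
shift [ 0.0006 -0.0045  0.1801] rot [ 0.003 -0.003 -0.   ]
```

View pics/wrist5.png

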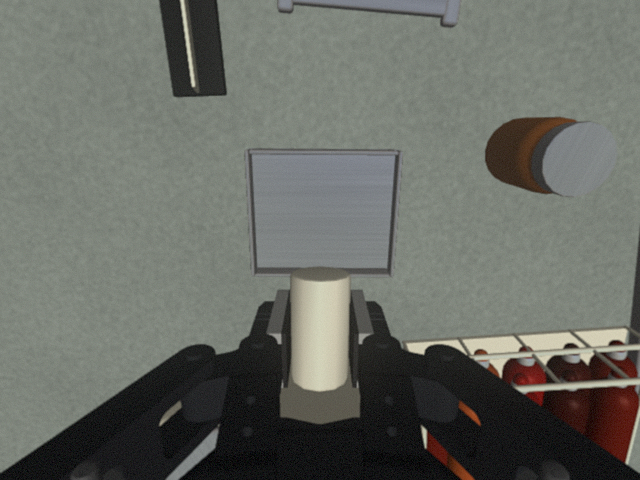

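View pics/side5.png

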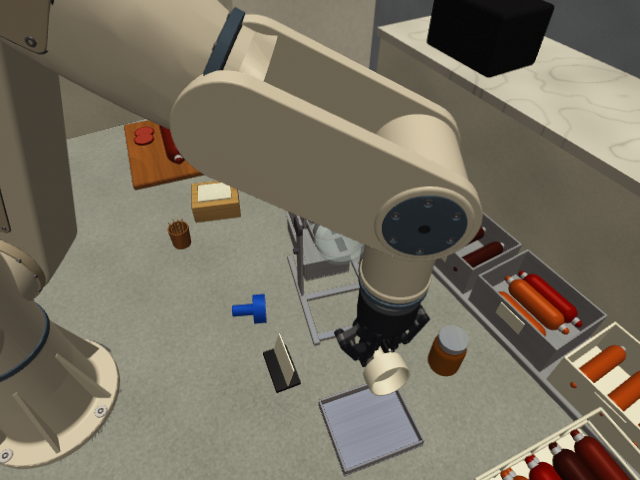

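```bash
python3 - <<'E'
from h import *
q=onz('wrist',[[248,150],[399,150],[390,275],[254,275]],24);print(q.round(1),q.mean(0))
E
```

```text
[[ 430.8 -251.1   24. ]
 [ 568.4 -275.5   24. ]
 [ 545.6 -398.4   24. ]
 [ 407.6 -374.4   24. ]] [ 488.07571832 -324.83736354   24.        ]
```

Emit:
{"api": "send_rows", "payload": {
  "plan": [
    [[0.001,-0.007,0.04],[0.003,-0.003,0],-1],
    [[0.001,-0.007,0.08],[0.003,-0.003,0],-1],
    [[0.001,-0.007,0.12],[0.003,-0.003,0],-1],
    [[0.001,-0.007,0.155],[0.003,-0.003,0],-1],
    [[0.001,-0.007,0.19],[0.003,-0.003,0],-1]
  ]
}}

```text
clock: 6.85
eef_pos: [490.6, -311.2, 53.7]
tcp_rot: [-3.135, 0.01, -0.175]
contact_force: [0.3, -1.5, -0.4]
opening: 0.27
```

```bash
python3 - <<'E'
from h import *
rel([492.5,-316,37],-.175)
for n in('side','wrist'):
  im=viewer.grab_frame(n)
  cv2.imwrite(f'pics/{n}6.png',im[:,:,::-1])
a=cv2.imread('pics/side6.png')[300:480,280:460];cv2.imwrite('pics/side6z.png',cv2.resize(a,None,fx=3,fy=3))
E
```

```text
t 6.85 pos [ 490.6 -311.2   53.7] rpy [-3.135  0.01  -0.175] F [ 0.3 -1.5 -0.4] open 0.27
shift [0.0029 0.0045 0.0167] rot [-0.006  0.01   0.   ]
```

View pics/side6z.png

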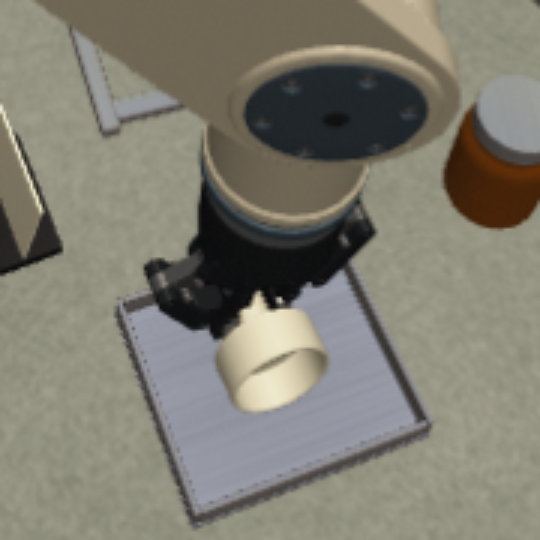

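View pics/wrist6.png

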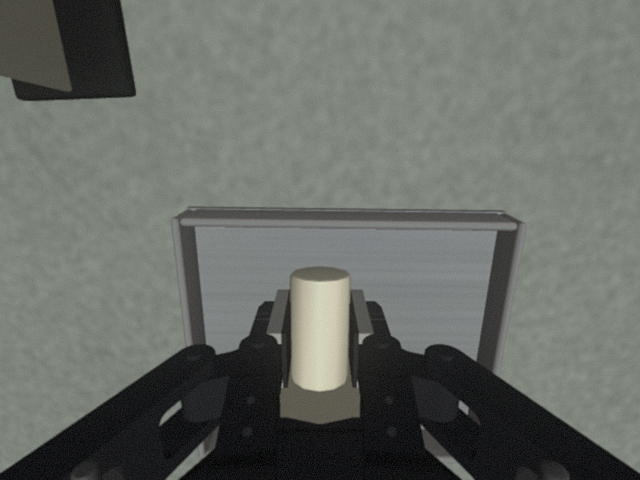

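Emit:
{"api": "send_rows", "payload": {
  "plan": [
    [[0.003,0.005,0.003],[-0.006,0.01,0],-1],
    [[0.006,0.01,0.006],[-0.006,0.01,0],-1],
    [[0.008,0.012,0.009],[-0.006,0.01,0],-1],
    [[0.008,0.012,0.012],[-0.006,0.01,0],-1],
    [[0.008,0.012,0.014],[-0.006,0.01,0],-1]
  ]
}}

```text
clock: 7.37
eef_pos: [493.9, -323.1, 37.4]
tcp_rot: [-3.139, 0.007, -0.175]
contact_force: [0.3, 0.8, -0.7]
opening: 0.272
```

Emit:
{"api": "send_rows", "payload": {
  "plan": [
    [[0,0,0.0005],[0,0,0],-1],
    [[0,0,0.001],[0,0,0],-1],
    [[0,0,0.0015],[0,0,0],-1],
    [[0,0,0.002],[0,0,0],-1],
    [[0,0,0.002],[0,0,0],-1]
  ]
}}

```text
clock: 7.78
eef_pos: [494.3, -323.0, 36.2]
tcp_rot: [-3.139, 0.006, -0.175]
contact_force: [-0.1, 2.9, 7.4]
opening: 0.267
```

Emit:
{"api": "send_rows", "payload": {
  "plan": [
    [[0,0,0.0005],[0,0,0],-1],
    [[0,0,0.001],[0,0,0],-1],
    [[0,0,0.0015],[0,0,0],-1],
    [[0,0,0.002],[0,0,0],-1],
    [[0,0,0.002],[0,0,0],-1]
  ]
}}

```text
clock: 8.2
eef_pos: [494.6, -322.6, 35.4]
tcp_rot: [-3.138, 0.006, -0.175]
contact_force: [-1.7, 5.7, 13.3]
opening: 0.265
```

Emit:
{"api": "send_rows", "payload": {
  "plan": [
    [[0,0,-0.001],[0,0,0],-1],
    [[0,0,-0.001],[0,0,0],-0.35],
    [[0,0,-0.001],[0,0,0],-0.2],
    [[0,0,-0.001],[0,0,0],0],
    [[0,0,-0.001],[0,0,0],0.2]
  ]
}}

```text
clock: 8.62
eef_pos: [494.5, -322.6, 36.1]
tcp_rot: [-3.138, 0.006, -0.175]
contact_force: [0.3, -0.2, -0.4]
opening: 0.596
```

Emit:
{"api": "send_rows", "payload": {
  "plan": [
    [[0,0,0],[0,0,0],0.5],
    [[0,0,0],[0,0,0],0.5],
    [[0,0,-0.015],[0,0,0],0.5],
    [[0,0,-0.04],[0,0,0],0.5],
    [[0,0,-0.08],[0,0,0],0.5]
  ]
}}

```text
clock: 9.03
eef_pos: [492.8, -321.6, 113.8]
tcp_rot: [-3.136, 0.012, -0.175]
contact_force: [-0.0, -0.1, 0.5]
opening: 0.752
```

```bash
python3 - <<'E'
from h import *
bar=W([0,95*np.sin(.14),215+95*np.cos(.14)]);print(bar)
rel(bar+[0,0,100],1.322); rel(bar+[0,0,100],-1.82)
for n in('side','wrist'):
  im=viewer.grab_frame(n)
  cv2.imwrite(f'pics/{n}7.png',im[:,:,::-1])
a=cv2.imread('pics/side7.png')[300:480,280:460];cv2.imwrite('pics/side7z.png',cv2.resize(a,None,fx=3,fy=3))
E
```

```text
[598.47708122 -19.63301693 309.07051964]
t 9.03 pos [ 492.8 -321.6  113.8] rpy [-3.136  0.012 -0.175] F [-0.  -0.1  0.5] open 0.752
shift [ 0.0478 -0.3175 -0.2939] rot [-0.014  0.005 -1.497]
t 9.03 pos [ 492.8 -321.6  113.8] rpy [-3.136  0.012 -0.175] F [-0.  -0.1  0.5] open 0.752
shift [ 0.0478 -0.3175 -0.2939] rot [0.005 0.014 1.644]
```

View pics/side7z.png

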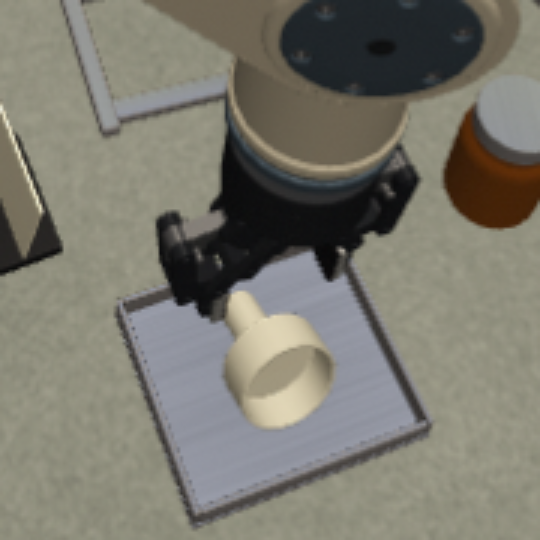

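View pics/wrist7.png

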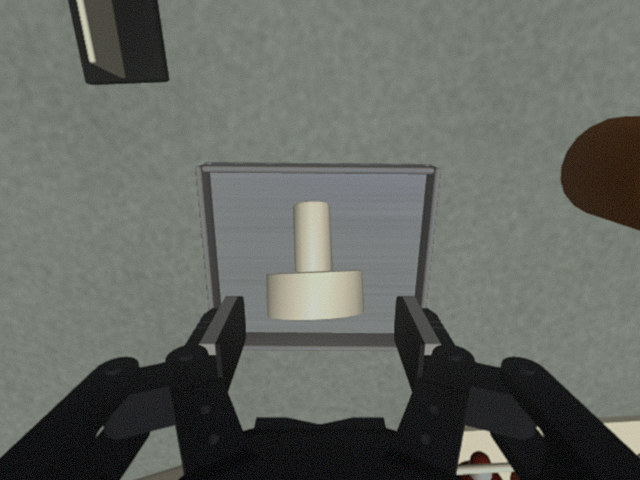

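Emit:
{"api": "send_rows", "payload": {
  "plan": [
    [[0.0,-0.005,-0.04],[0,0,-0.1],0.3],
    [[0.0,-0.01,-0.08],[0,0,-0.2],0],
    [[0.005,-0.02,-0.12],[0,0,-0.3],-0.4],
    [[0.01,-0.03,-0.16],[0,0,-0.4],-0.4],
    [[0.01,-0.04,-0.2],[0,0,-0.5],-0.4]
  ]
}}

```text
clock: 9.55
eef_pos: [514.5, -287.2, 321.4]
tcp_rot: [3.141, -0.002, 0.329]
contact_force: [0.5, -0.4, 0.2]
opening: 0.302
```

```bash
python3 - <<'E'
from h import *
bar=W([0,95*np.sin(.14),215+95*np.cos(.14)]);print(bar)
rel(bar+[0,0,100],1.322)
E
```

```text
[598.47708122 -19.63301693 309.07051964]
t 9.55 pos [ 514.5 -287.2  321.4] rpy [ 3.141e+00 -2.000e-03  3.290e-01] F [ 0.5 -0.4  0.2] open 0.302
shift [ 0.1662 -0.226  -0.0876] rot [ 0.002 -0.001 -0.993]
```

Emit:
{"api": "send_rows", "payload": {
  "plan": [
    [[0.01,-0.015,-0.03],[0,0,-0.1],-0.4],
    [[0.025,-0.035,-0.06],[0,0,-0.2],-0.4],
    [[0.045,-0.06,-0.0876],[0,0,-0.3],-0.4],
    [[0.065,-0.09,-0.0876],[0,0,-0.4],-0.4],
    [[0.085,-0.115,-0.0876],[0,0,-0.5],-0.4]
  ]
}}

```text
clock: 9.97
eef_pos: [558.3, -149.4, 411.0]
tcp_rot: [3.137, -0.003, 0.834]
contact_force: [-0.0, -0.3, -0.8]
opening: 0.301
```

```bash
python3 - <<'E'
from h import *
bar=W([0,95*np.sin(.14),215+95*np.cos(.14)]);print(bar)
rel(bar+[0,0,100],1.322)
E
```

```text
[598.47708122 -19.63301693 309.07051964]
t 9.97 pos [ 558.3 -149.4  411. ] rpy [ 3.137e+00 -3.000e-03  8.340e-01] F [-0.  -0.3 -0.8] open 0.301
shift [ 0.1231 -0.0575  0.0021] rot [ 0.005 -0.002 -0.488]
```

Emit:
{"api": "send_rows", "payload": {
  "plan": [
    [[0.025,-0.012,0.002],[0,0,-0.1],-0.4],
    [[0.05,-0.024,0.002],[0,0,-0.2],-0.4],
    [[0.075,-0.036,0.002],[0,0,-0.3],-0.4],
    [[0.1,-0.048,0.002],[0,0,-0.4],-0.4],
    [[0.123,-0.0575,0.002],[0.005,-0.002,-0.488],-0.4]
  ]
}}

```text
clock: 10.38
eef_pos: [598.5, -18.0, 408.7]
tcp_rot: [3.141, 0.0, 1.327]
contact_force: [0.6, -0.4, -0.0]
opening: 0.301
```

```bash
python3 - <<'E'
from h import *
bar=W([0,95*np.sin(.14),215+95*np.cos(.14)]);print(bar)
rel(bar+[0,0,9],1.322)
c=cam('wrist');print(proj('wrist',[bar,W([-60,95*np.sin(.14),309]),W([60,95*np.sin(.14),309])],c))
for n in('side','wrist'):
  im=viewer.grab_frame(n)
  cv2.imwrite(f'pics/{n}8.png',im[:,:,::-1])
a=cv2.imread('pics/side8.png')[50:300,220:470];cv2.imwrite('pics/side8z.png',cv2.resize(a,None,fx=2.4,fy=2.4))
E
```

```text
[598.47708122 -19.63301693 309.07051964]
t 10.38 pos [598.5 -18.  408.7] rpy [3.141 0.    1.327] F [ 0.6 -0.4 -0. ] open 0.301
shift [-0.0016  0.0004  0.0907] rot [0.    0.    0.005]
[[314.62226319 250.15165143]
 [314.66352283 156.27581301]
 [314.59067414 330.4196429 ]]
```

View pics/side8z.png

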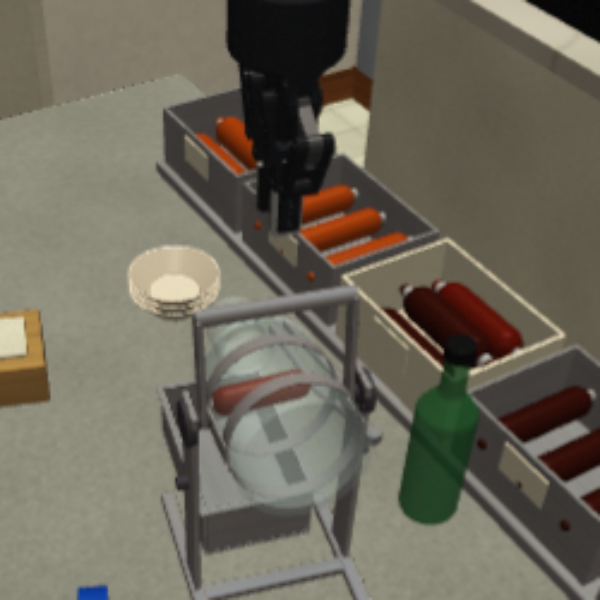

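View pics/wrist8.png

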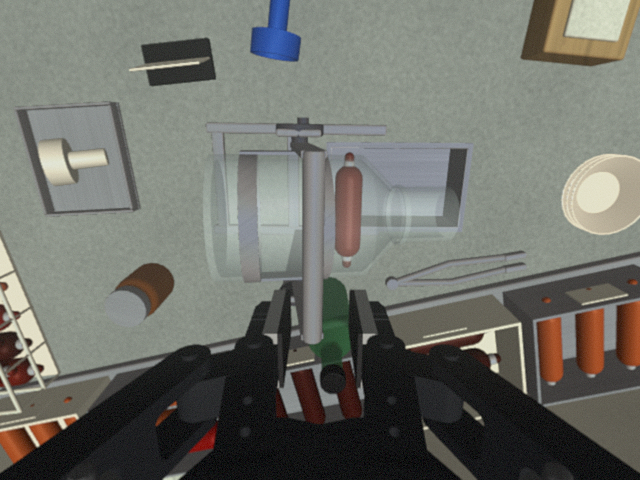

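Emit:
{"api": "send_rows", "payload": {
  "plan": [
    [[-0.002,0,0.02],[0,0,0.005],-0.4],
    [[-0.002,0,0.04],[0,0,0.005],-0.4],
    [[-0.002,0,0.06],[0,0,0.005],-0.4],
    [[-0.002,0,0.078],[0,0,0.005],-0.4],
    [[-0.002,0,0.09],[0,0,0.005],-0.4]
  ]
}}

```text
clock: 10.9
eef_pos: [597.8, -19.3, 316.0]
tcp_rot: [-3.139, 0.0, 1.321]
contact_force: [0.1, 0.3, 0.1]
opening: 0.301
```

```bash
cat >> h.py <<'E'
def bq(q,off=0,up=9):
    th=q+.14; return W([0,95*np.sin(th)+off,215+95*np.cos(th)+up])
E
python3 - <<'E'
from h import *
for q,o in [(0,0),(-.15,-4),(-.3,-5),(-.45,-5),(-.55,-6),(-.63,-7)]: rel(bq(q,o),1.322)
E
```

```text
t 10.9 pos [597.8 -19.3 316. ] rpy [-3.139  0.     1.321] F [0.1 0.3 0.1] open 0.301
shift [-0.0002  0.0007 -0.002 ] rot [-0.003  0.    -0.001]
t 10.9 pos [597.8 -19.3 316. ] rpy [-3.139  0.     1.321] F [0.1 0.3 0.1] open 0.301
shift [-0.0184  0.0008 -0.003 ] rot [-0.003  0.    -0.001]
t 10.9 pos [597.8 -19.3 316. ] rpy [-3.139  0.     1.321] F [0.1 0.3 0.1] open 0.301
shift [-0.0336  0.0008 -0.0018] rot [-0.003  0.    -0.001]
t 10.9 pos [597.8 -19.3 316. ] rpy [-3.139  0.     1.321] F [0.1 0.3 0.1] open 0.301
shift [-0.0474  0.0008  0.0016] rot [-0.003  0.    -0.001]
t 10.9 pos [597.8 -19.3 316. ] rpy [-3.139  0.     1.321] F [0.1 0.3 0.1] open 0.301
shift [-0.0573  0.0008  0.0049] rot [-0.003  0.    -0.001]
t 10.9 pos [597.8 -19.3 316. ] rpy [-3.139  0.     1.321] F [0.1 0.3 0.1] open 0.301
shift [-0.0652  0.0009  0.0082] rot [-0.003  0.    -0.001]
```

Emit:
{"api": "send_rows", "payload": {
  "plan": [
    [[-0.018,0.001,-0.003],[-0.003,0,0],-0.4],
    [[-0.033,0.001,-0.002],[-0.003,0,0],-0.4],
    [[-0.047,0.001,0.0015],[-0.003,0,0],-0.4],
    [[-0.057,0.001,0.005],[-0.003,0,0],-0.4],
    [[-0.062,0.001,0.007],[-0.003,0,0],-0.4]
  ]
}}

```text
clock: 11.32
eef_pos: [583.0, -81.0, 309.0]
tcp_rot: [3.141, -0.0, 1.319]
contact_force: [-0.6, 19.1, 16.5]
opening: 0.299
```

```bash
python3 - <<'E'
from h import *
rel(bq(-.63,-7),1.322)
for n in('side','wrist'):
  im=viewer.grab_frame(n)
  cv2.imwrite(f'pics/{n}9.png',im[:,:,::-1])
a=cv2.imread('pics/side9.png')[80:330,220:470];cv2.imwrite('pics/side9z.png',cv2.resize(a,None,fx=2.4,fy=2.4))
E
```

```text
t 11.32 pos [583. -81. 309.] rpy [ 3.141 -0.     1.319] F [-0.6 19.1 16.5] open 0.299
shift [-0.0017 -0.0001  0.0012] rot [ 0.001 -0.    -0.003]
```

View pics/side9z.png

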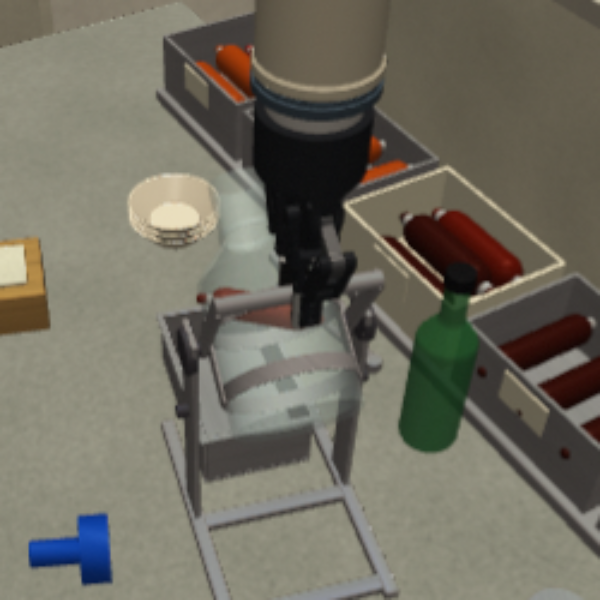

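View pics/wrist9.png

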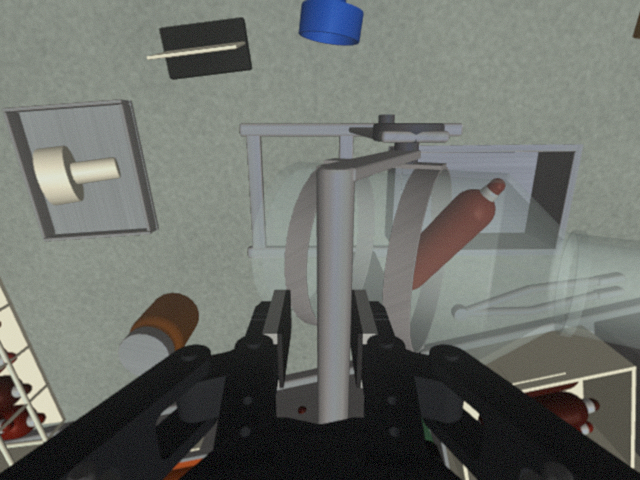

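Emit:
{"api": "send_rows", "payload": {
  "plan": [
    [[-0.002,0,0.001],[0,0,0],-0.4],
    [[-0.002,0,0.001],[0,0,0],-0.4],
    [[-0.002,0,0.001],[0,0,0],-0.4],
    [[-0.002,0,0.001],[0,0,0],-0.4],
    [[-0.002,0,0.001],[0,0,0],-0.4]
  ]
}}

```text
clock: 11.83
eef_pos: [583.5, -80.9, 309.3]
tcp_rot: [3.139, -0.003, 1.319]
contact_force: [-1.0, 9.8, 5.6]
opening: 0.303
```

Emit:
{"api": "send_rows", "payload": {
  "plan": [
    [[0,0,0],[0,0,0],-0.4],
    [[0,0,0],[0,0,0],-0.4],
    [[0,0,0],[0,0,0],-0.4],
    [[0,0,0],[0,0,0],-0.4],
    [[0,0,0],[0,0,0],-0.4]
  ]
}}

```text
clock: 12.25
eef_pos: [583.9, -80.9, 309.6]
tcp_rot: [3.138, -0.004, 1.319]
contact_force: [1.3, 4.1, 3.8]
opening: 0.297
```

```bash
python3 - <<'E'
from h import *
for n in('side','wrist'):
  im=viewer.grab_frame(n)
  cv2.imwrite(f'pics/{n}10.png',im[:,:,::-1])
for q,o in [(-.45,4),(-.3,5),(-.15,5),(0,5),(.15,5),(.3,5),(.45,5),(.6,5),(.7,5),(.8,6),(.87,7)]: rel(bq(q,o),1.322)
E
```

```text
t 12.35 pos [583.9 -80.9 309.5] rpy [ 3.138 -0.004  1.319] F [1.1 4.9 3.1] open 0.3
shift [ 0.0247 -0.001  -0.0048] rot [ 0.003 -0.004 -0.003]
t 12.35 pos [583.9 -80.9 309.5] rpy [ 3.138 -0.004  1.319] F [1.1 4.9 3.1] open 0.3
shift [ 0.0396 -0.001  -0.0081] rot [ 0.003 -0.004 -0.003]
t 12.35 pos [583.9 -80.9 309.5] rpy [ 3.138 -0.004  1.319] F [1.1 4.9 3.1] open 0.3
shift [ 0.0538 -0.0011 -0.0092] rot [ 0.003 -0.004 -0.003]
t 12.35 pos [583.9 -80.9 309.5] rpy [ 3.138 -0.004  1.319] F [1.1 4.9 3.1] open 0.3
shift [ 0.068  -0.0011 -0.0083] rot [ 0.003 -0.004 -0.003]
t 12.35 pos [583.9 -80.9 309.5] rpy [ 3.138 -0.004  1.319] F [1.1 4.9 3.1] open 0.3
shift [ 0.0819 -0.0012 -0.0052] rot [ 0.003 -0.004 -0.003]
t 12.35 pos [583.9 -80.9 309.5] rpy [ 3.138 -0.004  1.319] F [1.1 4.9 3.1] open 0.3
shift [ 0.0952 -0.0012 -0.    ] rot [ 0.003 -0.004 -0.003]
t 12.35 pos [583.9 -80.9 309.5] rpy [ 3.138 -0.004  1.319] F [1.1 4.9 3.1] open 0.3
shift [ 0.1075 -0.0013  0.007 ] rot [ 0.003 -0.004 -0.003]
t 12.35 pos [583.9 -80.9 309.5] rpy [ 3.138 -0.004  1.319] F [1.1 4.9 3.1] open 0.3
shift [ 0.1187 -0.0014  0.0158] rot [ 0.003 -0.004 -0.003]
t 12.35 pos [583.9 -80.9 309.5] rpy [ 3.138 -0.004  1.319] F [1.1 4.9 3.1] open 0.3
shift [ 0.1254 -0.0014  0.0226] rot [ 0.003 -0.004 -0.003]
t 12.35 pos [583.9 -80.9 309.5] rpy [ 3.138 -0.004  1.319] F [1.1 4.9 3.1] open 0.3
shift [ 0.1323 -0.0015  0.03  ] rot [ 0.003 -0.004 -0.003]
t 12.35 pos [583.9 -80.9 309.5] rpy [ 3.138 -0.004  1.319] F [1.1 4.9 3.1] open 0.3
shift [ 0.137  -0.0015  0.0355] rot [ 0.003 -0.004 -0.003]
```

View pics/wrist10.png

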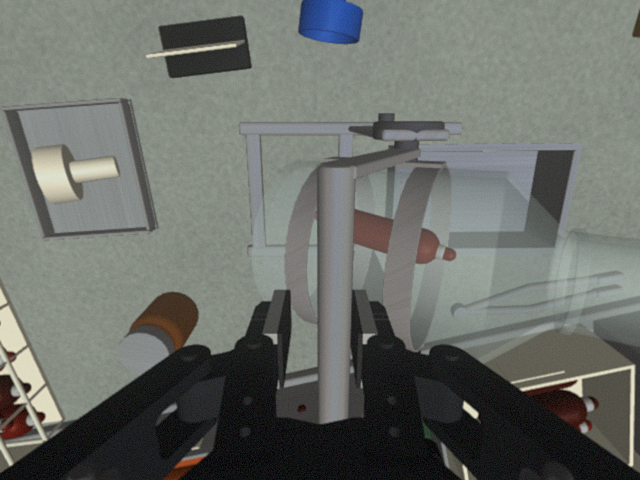

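Emit:
{"api": "send_rows", "payload": {
  "plan": [
    [[0.0247,-0.001,-0.005],[0.003,-0.004,-0.003],-0.4],
    [[0.0396,-0.001,-0.008],[0.003,-0.004,-0.003],-0.4],
    [[0.0538,-0.001,-0.009],[0.003,-0.004,-0.003],-0.4],
    [[0.068,-0.001,-0.008],[0.003,-0.004,-0.003],-0.4],
    [[0.082,-0.001,-0.005],[0.003,-0.004,-0.003],-0.4]
  ]
}}

```text
clock: 12.77
eef_pos: [603.7, -0.5, 314.9]
tcp_rot: [3.141, 0.001, 1.322]
contact_force: [0.3, -3.1, 3.3]
opening: 0.303
```

```bash
python3 - <<'E'
from h import *
for q,o in [(.3,5),(.45,5),(.6,5),(.7,5),(.8,6),(.87,7)]: rel(bq(q,o),1.322)
E
```

```text
t 12.77 pos [ 6.037e+02 -5.000e-01  3.149e+02] rpy [3.141e+00 1.000e-03 1.322e+00] F [ 0.3 -3.1  3.3] open 0.303
shift [ 0.0124 -0.0004  0.005 ] rot [0.001 0.001 0.   ]
t 12.77 pos [ 6.037e+02 -5.000e-01  3.149e+02] rpy [3.141e+00 1.000e-03 1.322e+00] F [ 0.3 -3.1  3.3] open 0.303
shift [ 0.0247 -0.0004  0.012 ] rot [0.001 0.001 0.   ]
t 12.77 pos [ 6.037e+02 -5.000e-01  3.149e+02] rpy [3.141e+00 1.000e-03 1.322e+00] F [ 0.3 -3.1  3.3] open 0.303
shift [ 0.036  -0.0004  0.0208] rot [0.001 0.001 0.   ]
t 12.77 pos [ 6.037e+02 -5.000e-01  3.149e+02] rpy [3.141e+00 1.000e-03 1.322e+00] F [ 0.3 -3.1  3.3] open 0.303
shift [ 0.0426 -0.0004  0.0275] rot [0.001 0.001 0.   ]
t 12.77 pos [ 6.037e+02 -5.000e-01  3.149e+02] rpy [3.141e+00 1.000e-03 1.322e+00] F [ 0.3 -3.1  3.3] open 0.303
shift [ 0.0496 -0.0004  0.0349] rot [0.001 0.001 0.   ]
t 12.77 pos [ 6.037e+02 -5.000e-01  3.149e+02] rpy [3.141e+00 1.000e-03 1.322e+00] F [ 0.3 -3.1  3.3] open 0.303
shift [ 0.0544 -0.0004  0.0404] rot [0.001 0.001 0.   ]
```

Emit:
{"api": "send_rows", "payload": {
  "plan": [
    [[0.0124,0,0.005],[0,0,0],-0.4],
    [[0.0247,0,0.012],[0,0,0],-0.4],
    [[0.036,0,0.021],[0,0,0],-0.4],
    [[0.0426,0,0.0275],[0,0,0],-0.4],
    [[0.053,0,0.037],[0,0,0],-0.4]
  ]
}}

```text
clock: 13.18
eef_pos: [616.1, 50.6, 276.3]
tcp_rot: [-3.141, 0.003, 1.323]
contact_force: [-0.7, -14.6, -6.3]
opening: 0.305
```

```bash
python3 - <<'E'
from h import *
for n in('side','wrist','top'):
  im=viewer.grab_frame(n)
  cv2.imwrite(f'pics/{n}11.png',im[:,:,::-1])
rel(bq(.87,7),1.322)
a=cv2.imread('pics/side11.png')[80:330,220:470];cv2.imwrite('pics/side11z.png',cv2.resize(a,None,fx=2.4,fy=2.4))
E
```

```text
t 13.33 pos [616.1  51.8 275.9] rpy [-3.139e+00  1.000e-03  1.323e+00] F [ 1.2 -0.7  0.4] open 0.302
shift [0.0006 0.0005 0.0014] rot [-0.002  0.001  0.001]
```

View pics/wrist11.png

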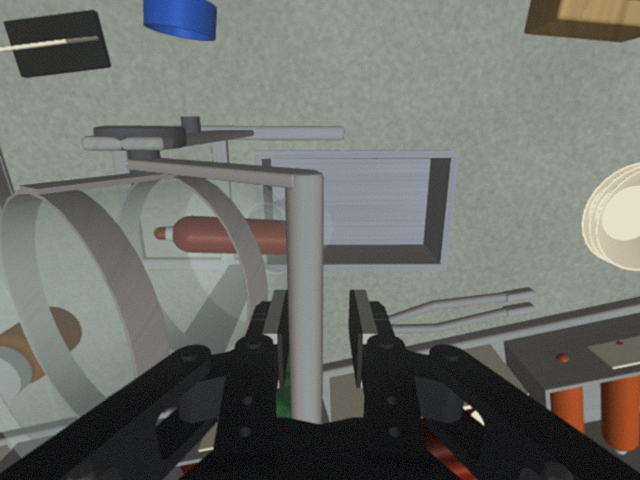

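View pics/side11z.png

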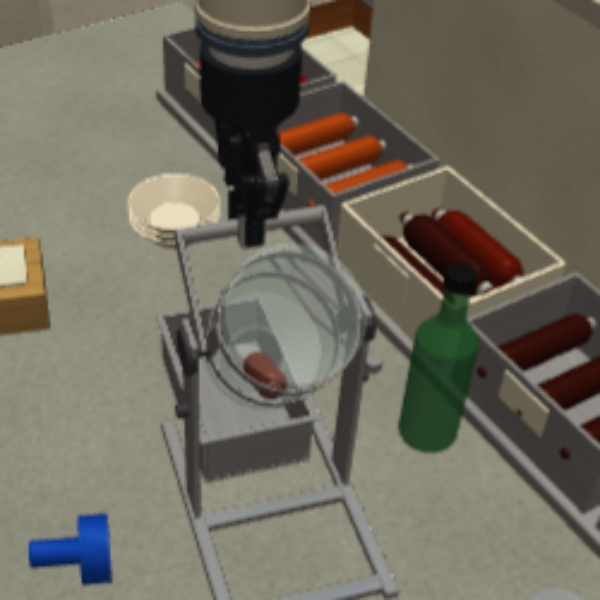

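Emit:
{"api": "send_rows", "payload": {
  "plan": [
    [[0.002,0,0.002],[0,0,0],-0.4],
    [[0.003,0,0.003],[0,0,0],-0.4],
    [[0.003,0,0.003],[0,0,0],-0.4],
    [[0.003,0,0.003],[0,0,0],-0.4],
    [[0.003,0,0.003],[0,0,0],-0.4]
  ]
}}

```text
clock: 13.75
eef_pos: [616.6, 52.5, 273.7]
tcp_rot: [-3.14, 0.004, 1.322]
contact_force: [-3.3, -11.0, 4.4]
opening: 0.298
```

```bash
python3 - <<'E'
from h import *
for n in('wrist','top'):
  im=viewer.grab_frame(n)
  cv2.imwrite(f'pics/{n}12.png',im[:,:,::-1])
rel(bq(.87,7),1.322)
E
```

```text
t 13.85 pos [616.6  52.5 273.7] rpy [-3.14   0.004  1.322] F [ -3.8 -10.1   5.5] open 0.301
shift [-0.0002  0.0002 -0.0008] rot [-0.001  0.004  0.   ]
```

View pics/wrist12.png

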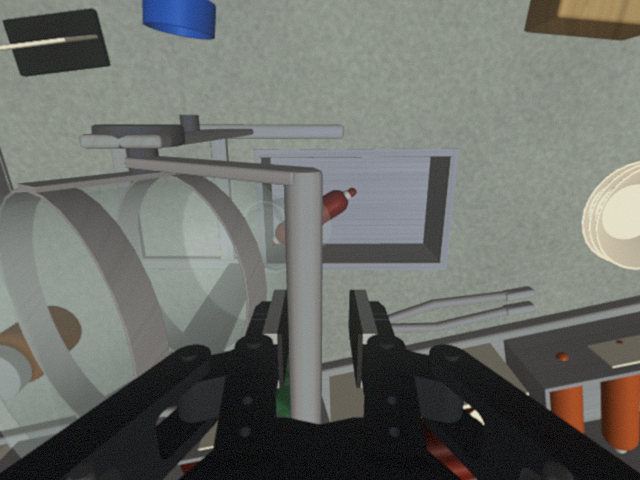

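Emit:
{"api": "send_rows", "payload": {
  "plan": [
    [[0,0,0],[0,0,0],-0.4],
    [[0,0,0],[0,0,0],-0.4],
    [[0,0,0],[0,0,0],-0.4],
    [[0,0,0],[0,0,0],-0.4],
    [[0,0,0],[0,0,0],-0.4]
  ]
}}

```text
clock: 14.27
eef_pos: [616.8, 52.3, 274.1]
tcp_rot: [-3.141, 0.004, 1.322]
contact_force: [-0.7, -5.0, 4.0]
opening: 0.3
```

```bash
python3 - <<'E'
from h import *
im=viewer.grab_frame('wrist')
cv2.imwrite(f'pics/w13.png',im[:,:,::-1])
for q,o in [(.75,-3),(.6,-5),(.45,-5),(.3,-5),(.15,-5),(0,-5),(-.15,-5),(-.3,-5),(-.45,-5),(-.55,-6),(-.6,-6)]: rel(bq(q,o),1.322)
E
```

```text
t 14.32 pos [616.8  52.3 274. ] rpy [-3.141  0.004  1.322] F [-0.5 -4.7  3.5] open 0.3
shift [-0.0167 -0.0001 -0.0097] rot [-0.001  0.004  0.   ]
t 14.32 pos [616.8  52.3 274. ] rpy [-3.141  0.004  1.322] F [-0.5 -4.7  3.5] open 0.3
shift [-0.0285 -0.0001 -0.02  ] rot [-0.001  0.004  0.   ]
t 14.32 pos [616.8  52.3 274. ] rpy [-3.141  0.004  1.322] F [-0.5 -4.7  3.5] open 0.3
shift [-0.0397 -0.0001 -0.0287] rot [-0.001  0.004  0.   ]
t 14.32 pos [616.8  52.3 274. ] rpy [-3.141  0.004  1.322] F [-0.5 -4.7  3.5] open 0.3
shift [-0.0522 -0.0001 -0.0357] rot [-0.001  0.004  0.   ]
t 14.32 pos [616.8  52.3 274. ] rpy [-3.141  0.004  1.322] F [-0.5 -4.7  3.5] open 0.3
shift [-0.0655 -0.0001 -0.0407] rot [-0.001  0.004  0.   ]
t 14.32 pos [616.8  52.3 274. ] rpy [-3.141  0.004  1.322] F [-0.5 -4.7  3.5] open 0.3
shift [-0.0794 -0.0001 -0.0437] rot [-0.001  0.004  0.   ]
t 14.32 pos [616.8  52.3 274. ] rpy [-3.141  0.004  1.322] F [-0.5 -4.7  3.5] open 0.3
shift [-0.0936 -0.0001 -0.0446] rot [-0.001  0.004  0.   ]
t 14.32 pos [616.8  52.3 274. ] rpy [-3.141  0.004  1.322] F [-0.5 -4.7  3.5] open 0.3
shift [-1.078e-01 -1.000e-04 -4.330e-02] rot [-0.001  0.004  0.   ]
t 14.32 pos [616.8  52.3 274. ] rpy [-3.141  0.004  1.322] F [-0.5 -4.7  3.5] open 0.3
shift [-1.216e-01 -1.000e-04 -3.990e-02] rot [-0.001  0.004  0.   ]
t 14.32 pos [616.8  52.3 274. ] rpy [-3.141  0.004  1.322] F [-0.5 -4.7  3.5] open 0.3
shift [-1.315e-01 -1.000e-04 -3.660e-02] rot [-0.001  0.004  0.   ]
t 14.32 pos [616.8  52.3 274. ] rpy [-3.141  0.004  1.322] F [-0.5 -4.7  3.5] open 0.3
shift [-1.358e-01 -1.000e-04 -3.450e-02] rot [-0.001  0.004  0.   ]
```

View pics/w13.png

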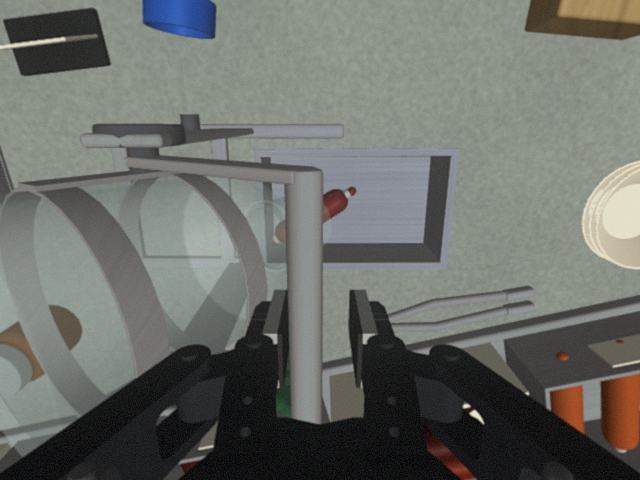

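Emit:
{"api": "send_rows", "payload": {
  "plan": [
    [[-0.009,0,-0.004],[0,0,0],-0.4],
    [[-0.017,0,-0.01],[0,0,0],-0.4],
    [[-0.0285,0,-0.02],[0,0,0],-0.4],
    [[-0.04,0,-0.029],[0,0,0],-0.4],
    [[-0.052,0,-0.036],[0,0,0],-0.4]
  ]
}}

```text
clock: 14.73
eef_pos: [605.6, 4.6, 313.4]
tcp_rot: [3.138, -0.003, 1.323]
contact_force: [2.1, 6.1, 6.8]
opening: 0.298
```

```bash
python3 - <<'E'
from h import *
im=viewer.grab_frame('wrist')
cv2.imwrite(f'pics/w14.png',im[:,:,::-1])
for q,o in [(.15,-5),(0,-5),(-.15,-5),(-.3,-5),(-.45,-5),(-.55,-6),(-.6,-6)]: rel(bq(q,o),1.322)
E
```

```text
t 14.78 pos [605.2   1.5 314.2] rpy [3.137 0.    1.323] F [0.  2.5 4. ] open 0.303
shift [-0.0132 -0.0013 -0.0008] rot [0.004 0.    0.001]
t 14.78 pos [605.2   1.5 314.2] rpy [3.137 0.    1.323] F [0.  2.5 4. ] open 0.303
shift [-0.0272 -0.0013 -0.0039] rot [0.004 0.    0.001]
t 14.78 pos [605.2   1.5 314.2] rpy [3.137 0.    1.323] F [0.  2.5 4. ] open 0.303
shift [-0.0414 -0.0013 -0.0048] rot [0.004 0.    0.001]
t 14.78 pos [605.2   1.5 314.2] rpy [3.137 0.    1.323] F [0.  2.5 4. ] open 0.303
shift [-0.0555 -0.0013 -0.0036] rot [0.004 0.    0.001]
t 14.78 pos [605.2   1.5 314.2] rpy [3.137 0.    1.323] F [0.  2.5 4. ] open 0.303
shift [-0.0694 -0.0013 -0.0002] rot [0.004 0.    0.001]
t 14.78 pos [605.2   1.5 314.2] rpy [3.137 0.    1.323] F [0.  2.5 4. ] open 0.303
shift [-0.0793 -0.0013  0.0031] rot [0.004 0.    0.001]
t 14.78 pos [605.2   1.5 314.2] rpy [3.137 0.    1.323] F [0.  2.5 4. ] open 0.303
shift [-0.0836 -0.0013  0.0051] rot [0.004 0.    0.001]
```

View pics/w14.png

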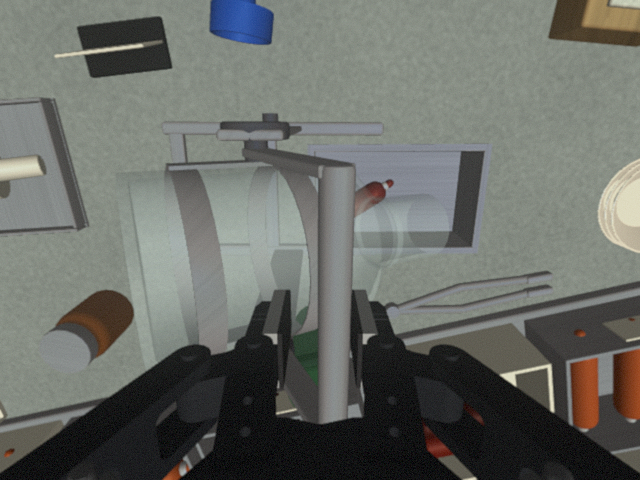

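Salami stays in the pan (tip at 388,184) as the neck lifts. Continue tipping back.

Emit:
{"api": "send_rows", "payload": {
  "plan": [
    [[-0.013,-0.001,-0.001],[0.004,0,0],-0.4],
    [[-0.027,-0.001,-0.004],[0.004,0,0],-0.4],
    [[-0.0414,-0.001,-0.005],[0.004,0,0],-0.4],
    [[-0.0555,-0.001,-0.0036],[0.004,0,0],-0.4],
    [[-0.069,-0.001,0],[0.004,0,0],-0.4]
  ]
}}

```text
clock: 15.2
eef_pos: [587.1, -66.2, 314.6]
tcp_rot: [3.14, -0.0, 1.323]
contact_force: [1.6, 1.7, 1.8]
opening: 0.3
```

```bash
python3 - <<'E'
from h import *
for q,o in [(-.55,-6),(-.58,-6),(-.56,0),(-.56,2)]: rel(bq(q,o),1.322)
E
```

```text
t 15.2 pos [587.1 -66.2 314.6] rpy [ 3.14  -0.     1.323] F [1.6 1.7 1.8] open 0.3
shift [-0.0091 -0.0004  0.0034] rot [ 0.001 -0.     0.001]
t 15.2 pos [587.1 -66.2 314.6] rpy [ 3.14  -0.     1.323] F [1.6 1.7 1.8] open 0.3
shift [-0.0117 -0.0004  0.0046] rot [ 0.001 -0.     0.001]
t 15.2 pos [587.1 -66.2 314.6] rpy [ 3.14  -0.     1.323] F [1.6 1.7 1.8] open 0.3
shift [-0.004  -0.0004  0.0038] rot [ 0.001 -0.     0.001]
t 15.2 pos [587.1 -66.2 314.6] rpy [ 3.14  -0.     1.323] F [1.6 1.7 1.8] open 0.3
shift [-0.002  -0.0004  0.0038] rot [ 0.001 -0.     0.001]
```

Push to about -0.55, centre the fingers, then lift off.

Emit:
{"api": "send_rows", "payload": {
  "plan": [
    [[-0.005,0,0.002],[0,0,0],-0.4],
    [[-0.01,0,0.004],[0,0,0],-0.4],
    [[-0.01,0,0.004],[0,0,0],-0.4],
    [[-0.007,0,0.004],[0,0,0],-0.4],
    [[-0.005,0,0.004],[0,0,0],-0.4]
  ]
}}

```text
clock: 15.62
eef_pos: [585.7, -70.8, 310.1]
tcp_rot: [3.141, 0.0, 1.323]
contact_force: [0.2, 0.8, -0.6]
opening: 0.302
```

Emit:
{"api": "send_rows", "payload": {
  "plan": [
    [[0,0,0],[0,0,0],-0.3],
    [[0,0,0],[0,0,0],-0.3],
    [[0,0,-0.02],[0,0,0],-0.3],
    [[0,0,-0.05],[0,0,0],-0.3],
    [[0,0,-0.09],[0,0,0],-0.3]
  ]
}}

```text
clock: 16.03
eef_pos: [584.5, -70.3, 398.5]
tcp_rot: [-3.137, 0.001, 1.323]
contact_force: [0.9, -0.3, -0.1]
opening: 0.347
```

Emit:
{"api": "send_rows", "payload": {
  "plan": [
    [[-0.02,0.03,-0.02],[0,0,0],-0.3],
    [[-0.04,0.06,-0.04],[0,0,0],-0.3],
    [[-0.06,0.09,-0.04],[0,0,0],-0.3],
    [[-0.08,0.12,-0.04],[0,0,0],-0.3],
    [[-0.1,0.13,-0.04],[0,0,0],-0.3]
  ]
}}

```text
clock: 16.45
eef_pos: [688.8, -200.5, 437.1]
tcp_rot: [-3.137, 0.001, 1.324]
contact_force: [-0.6, -0.2, -1.3]
opening: 0.348
```

```bash
python3 - <<'E'
from h import *
rel([0,0,0],0)
for n in('side','wrist','top'):
  im=viewer.grab_frame(n)
  cv2.imwrite(f'pics/{n}15.png',im[:,:,::-1])
for n,b in(('side',(120,350,220,450)),('top',(150,310,220,480))):
  a=cv2.imread(f'pics/{n}15.png')[b[0]:b[1],b[2]:b[3]];cv2.imwrite(f'pics/{n}15z.png',cv2.resize(a,None,fx=2.6,fy=2.6,interpolation=cv2.INTER_CUBIC))
E
```

```text
t 16.45 pos [ 688.8 -200.5  437.1] rpy [-3.137e+00  1.000e-03  1.324e+00] F [-0.6 -0.2 -1.3] open 0.348
shift [ 0.0266 -0.7151  0.4401] rot [-0.003  0.004  1.324]
```

View pics/side15z.png

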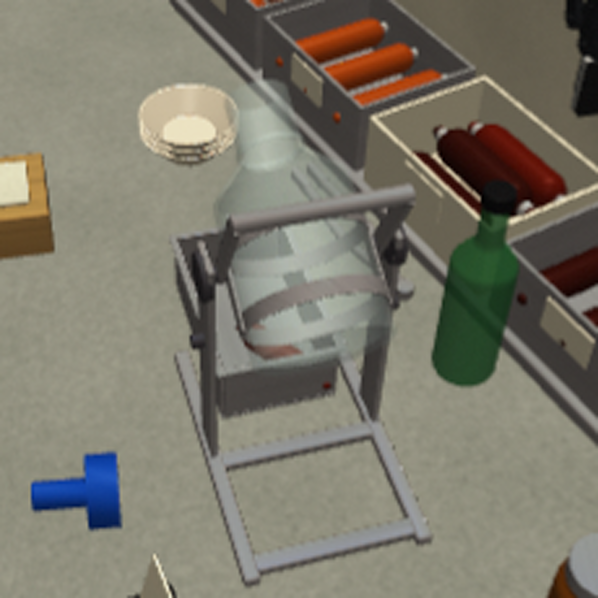

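View pics/top15z.png

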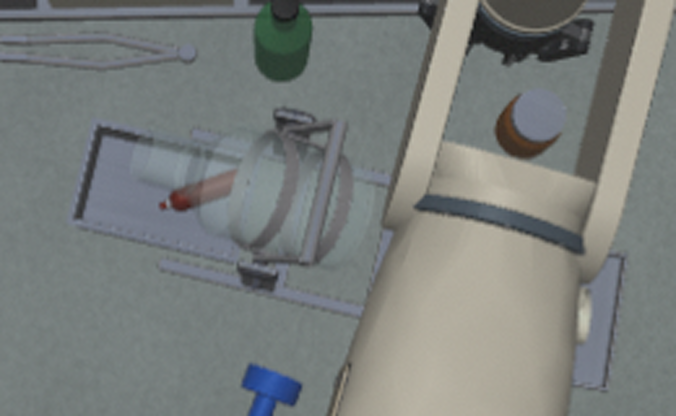

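View pics/wrist15.png

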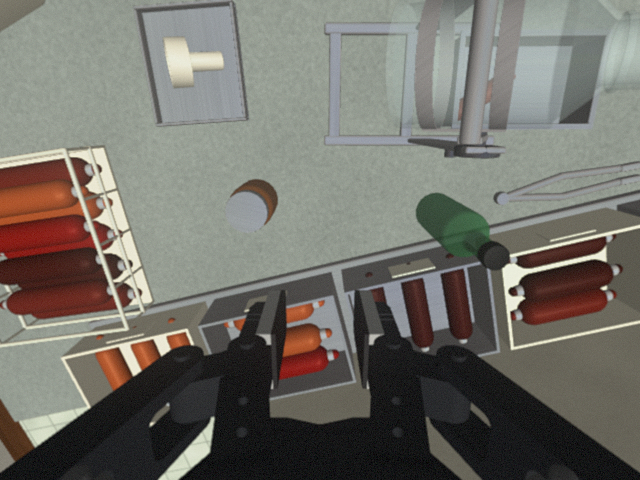

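```bash
python3 - <<'E'
from h import *
Mi=SM().T
S=lambda P:((P-[sp[0],sp[1],0])@SM()).round(0)
t=lambda x,y:(220+x/2.6,150+y/2.6); s=lambda x,y:(220+x/2.6,120+y/2.6)
for z in(16,30,60): print('front tip',z,S(onz('top',[t(163,206),t(235,178)],z)))
for z in(3,16,30,60,75): print('red dot',z,S(onz('side',[s(328,385),s(275,350),s(240,330)],z)))
print('pan back rim',S(onz('side',[s(218,375),s(335,355)],65)),S(onz('side',[s(222,415),s(335,392)],0)))
print('pan front rim',S(onz('top',[t(75,222),t(98,125)],65)))
a=cv2.imread('pics/side15.png')[225:295,285:375];cv2.imwrite('pics/s15zz.png',cv2.resize(a,None,fx=8,fy=8,interpolation=cv2.INTER_CUBIC))
a=cv2.imread('pics/wrist15.png')[0:180,300:640];cv2.imwrite('pics/w15zz.png',cv2.resize(a,None,fx=2.3,fy=2.3,interpolation=cv2.INTER_CUBIC))
E
```

```text
front tip 16 [[-13. 119.  16.]
 [ 35.  50.  16.]]
front tip 30 [[-15. 118.  30.]
 [ 33.  50.  30.]]
front tip 60 [[-18. 115.  60.]
 [ 28.  48.  60.]]
red dot 3 [[ 51.  41.   3.]
 [ 17.  94.   3.]
 [ -8. 128.   3.]]
red dot 16 [[ 47.  30.  16.]
 [ 13.  83.  16.]
 [-12. 116.  16.]]
red dot 30 [[ 43.  20.  30.]
 [  9.  72.  30.]
 [-15. 104.  30.]]
red dot 60 [[ 33.  -4.  60.]
 [  1.  46.  60.]
 [-23.  77.  60.]]
red dot 75 [[ 28. -15.  75.]
 [ -3.  34.  75.]
 [-26.  64.  75.]]
pan back rim [[-56.  28.  65.]
 [ 48.  23.  65.]] [[-51.  35.  -0.]
 [ 56.  33.   0.]]
pan front rim [[-57. 200.  65.]
 [ 49. 202.  65.]]
```

View pics/s15zz.png

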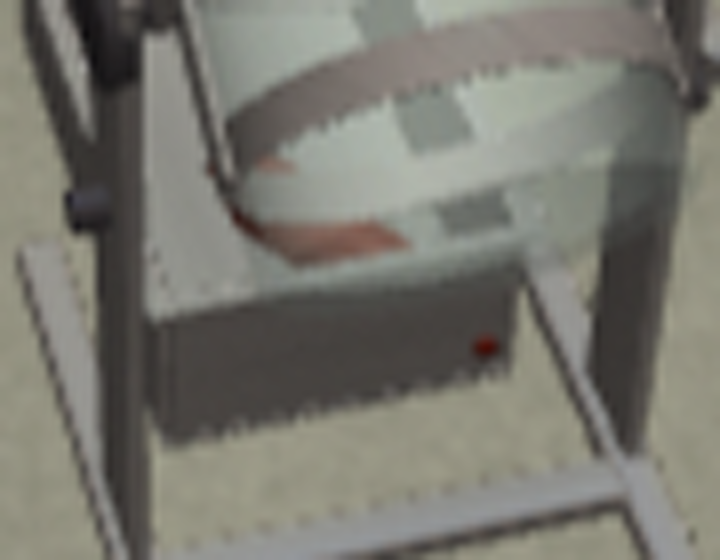

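View pics/w15zz.png

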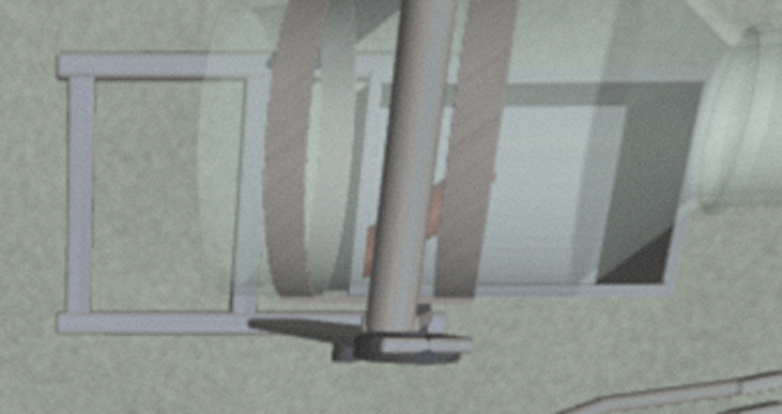

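```bash
python3 - <<'E'
from h import *
for q in(-.4,-.5,-.55,-.6): print(q,proj('top',[bq(q,0,0)]),proj('side',[bq(q,0,0)]))
print('top seen',(345,223.8),'side seen',(220+321/2.6,120+208/2.6))
s=status.sense();print(s['contact_force'],np.abs(s['qvel']).max())
from rig import job
print(job.sign_off())
E
```

```text
-0.4 [[337.06918606 221.38910579]] [[340.44385283 191.59171183]]
-0.5 [[340.85983548 222.47539741]] [[341.93300937 196.04912954]]
-0.55 [[342.69206895 223.02574654]] [[342.65198667 198.39484767]]
-0.6 [[344.47505296 223.57866613]] [[343.35052205 200.80893179]]
top seen (345, 223.8) side seen (343.46153846153845, 200.0)
[ 0.13468064 -0.01746044 -0.48636278] 0.03267663898434779
the job is handed in; nothing more can be done
None
```

I handed the job in at about 16.6 s of the 72 s allowed. The cap is in the shallow tray, the salami is in the deep pan, and the bottle is tipped back with its neck up. `sign_off` gives no verdict, so these results are from my own camera checks.

- **Cap:** I gripped the white knob (not the blue look-alike), drew the cap out along the neck's axis and lowered it until it touched the tray floor (about 7 N at first contact, 13 N at the deepest). I then opened the fingers. The last wrist picture shows it lying inside the tray walls.
- **Salami:** I pushed the bar back to about -0.6, where the salami turned lengthwise. I then pushed it down to about +0.87, and it slid out. By my estimate its centre is about 20 mm across and 40 mm behind the pan's centre, lying flat. The robot did not touch it.
- **Bottle:** The bar's position in the top and side pictures puts the joint at about -0.6 (limit -0.32). The gripper was well clear when I handed in, with no contact force.
- **One oddity:** In the last side picture, a red tip of the salami shows through the pan's back wall near the floor. It lies against that corner, and I take the tip to be a drawing effect. The centre is well inside the limits.
- **Not measured:** I did not remeasure the bystanders. They looked unmoved in the pictures, and the robot never came near them.

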